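Pack the dressing stone and clamp its case shut

TASK

Lay the dressing stone from the front of the bench flat in the long rectangular bay of the foam in the open hard case, then swing the lid fully shut. Flip the wire loop of the draw latch over the keeper on the lid and push the lever down past centre until it lies home against the case, so that the lid is clamped. Leave the other things on the bench where they stand.

Things in the scene. Friction and masses are not known exactly. Their poses are not given: they have to be found in the camera images.
- stone_center (a point): Loose dressing stone: a plain two-layer bar (tan over grey) 90 mm long, 34 mm wide, 21 mm thick, 0.14 kg, lying flat on the bench. This point is its centre, 10.5 mm above the bench; its y axis runs along the 90 mm length, z is up. It lies in the front half of the bench, to the left or right of the case; the flat tin on the other side is not it, nor any stone at the back of the bench.
- case: Bare aluminium hard case with steel corners, fixed on the bench: 118 mm deep (its x), 150 wide (its y), body 85 high plus a hinged lid 32 deep (117 when shut). Origin: centre of the underside. Its -x side is the front with the draw latch, facing roughly the robot's left. In case x, z (mm): front face x -59, hinge line at x 59, z 85; foam top z 63. Latch and keeper lie in its mid plane y = 0.
- bay_floor (a point): Centre of the floor of the rectangular stone bay in the foam, 55 mm above the bench (case x 0, y -28). The bay is 98 mm long along the case's x, 42 wide along its y, 8 deep; the stone stands 13 mm proud of the foam and clears the lid. A round clear gem box sits fixed in the second bay at case y +42. Axes as the case.
- case_lid (a joint): Lid angle a about its hinge, rad: 0 shut, 1.57 upright, 2.1 leaning back on its stop. Stiff hinge (0.17 N m): it stays where left at any angle; up to 3 N near the free edge moves it. It is 118 mm from hinge line to front face, 32 deep; its outer face runs from the hinge along (-cos a, sin a) in case x, z, 32 mm out along (sin a, cos a).
- keeper (a point): Seat of the keeper on the lid's front: where the centre of the loop's bar rests when hooked. A ledge 44 mm wide with an upturned lip; the channel between lid plate and lip is 13 mm across. The lip's outer face lies 9.5 mm outside this point (lid -x), its top 2.5 mm above it. Axes as the case when the lid is shut; then at case x -68.5, z 101.5 mm.
- lever_pivot (a point): Pivot axis of the latch lever (along the case's y), on the case front at case x -70, z 70 mm, middle of the width. Axes as the case.
- latch_lever (a joint): Lever angle a about lever_pivot, rad: 0 home, flat down the case front; 1.57 level, straight out; 2.4 fully raised. Steel lever 40 mm wide, 59 long from the pivot along (-sin a, -cos a) in case x, z, end flared. Stays where left (0.035 N m). With the loop hooked a spring resists below about 1.2 rad (up to 3 N at the tip); let go too early it springs back; past centre, at about 0.25 rad, it is drawn home.
- latch_loop (a joint): Angle of the wire loop on the lever, rad; its lean outward from vertical = latch_loop - latch_lever (negative: in over the lid). It turns freely and falls by its weight: outward to its stop at 2.55, or, once inward past vertical, against the lid. Pivot on the lever 16 mm from lever_pivot, bar 45 mm from that; sprung, stretches 1 to 2 mm. It clears the lip only with the lever above 1.7 rad.
- loop_bar (a point): Centre of the cross bar of the wire loop: a 5 mm round bar 51 mm long along the case's y, legs at its ends with 47 mm free between them.
- compound_tin: Flat green hinged tin 64 x 88 x 24 mm, bystander. Origin: centre of the underside.
- handpiece: Metal facetting handpiece 115 mm long with a 41 mm flange, lying between the case and the left, bystander. Origin: underside, middle.
- film_can: Black canister 34 mm across, 51 mm high, bystander. Origin: centre of the underside.
- powder_jar_2: Glass jar of green powder, 51 mm across, 70 mm high, bystander. Origin: centre of the underside.
- powder_jar_3: Squat tub with a red lid, 62 mm across, 38 mm high, bystander. Origin: centre of the underside.
- tape_roll: Roll of tape lying flat, 100 mm across, 25 mm high, bystander. Origin: underside, middle.

How it is judged:
On the way, in this order (a step that is already met when the one before it is completed fails the run):
1. the stone lies flat in its bay (x of stone_center in the frame of bay_floor between -0.009 and 0.009 m and y of stone_center in the frame of bay_floor between -0.009 and 0.009 m and z of stone_center in the frame of bay_floor between 0.004 and 0.0155 m and angle between the z axis of stone_center and the z axis of bay_floor, either way round below 0.12 rad), for 0.3 s.
2. the lid is shut (all of step 1 and value of joint case_lid below 0.04 rad), for 0.2 s.
3. the loop has been flipped over the keeper (value of joint case_lid below 0.04 rad and x of loop_bar in the frame of keeper between -0.006 and 0.009 m and z of loop_bar in the frame of keeper between -0.005 and 0.025 m), for 0.2 s.
At the end, for the whole second after the job is handed in: The stone lies flat in its bay (centre within 9 mm), the lid is shut (under 0.03 rad), the loop's bar sits in the keeper's channel behind its lip (within 4 mm of the seat in height) and the lever is home (under 0.08 rad) (all of step 1 and value of joint case_lid below 0.03 rad and value of joint latch_lever below 0.08 rad and x of loop_bar in the frame of keeper between -0.006 and 0.009 m and z of loop_bar in the frame of keeper between -0.004 and 0.004 m); the robot touches nothing.
It fails at once if a bystander is disturbed (moved more than 20 mm) (distance of any of compound_tin, handpiece, film_can, powder_jar_2, powder_jar_3, tape_roll from where it was at the start of the episode above 0.02 m).
It also fails if it takes over 67 s, if anything falls off the work surface, if the arm or the gripper's body presses on something with over 40 N, if the wrist force passes 120 N, or if a joint passes its speed limit or range.

ROBOT

A 6-joint arm with a two-finger parallel gripper is mounted at the origin on a cart in front of the work surface, level with it; the furniture and walls round the work are solid. World frame = base frame: x ahead of the robot, y to its left, z up, the work surface at z = 0. Lengths are in m, angles in rad, forces in N, time in s.
With the tool pointing down it reaches from about 0.25 to 0.725 m from the base axis. Payload 4 kg.
Tool frame: the origin (TCP) lies at the centre of the arm's flange, where the gripper is bolted on; the fingertips stand 173 mm ahead of it and the grasp point (between the pads) lies 155 mm ahead of it; x points along the fingers, z is the direction in which the jaws open and shut, and the axes are right-handed (so a half turn about x gives the same grasp; the last joint's range is limited). The gripper opens to 85 mm and grips with 20 to 120 N. Pads are 22 mm wide; open, the fingers measure 114 mm over their backs; the gripper's body (76 mm by 85 mm) begins 54 mm behind the grasp point. The pads swing forward as they close: fully open they stand 13 mm farther back than shut.
Start: joints at [1.229, 0.241, 0.005, 1.335, 0, 1.571], TCP at [0.168, 0.471, 0.405] pointing down, gripper open.
Joint ranges: [-2.72, 2.72], [-1.05, 1.87], [-1.09, 1.28], [-1.99, 2.15], [-1.42, 1.44], [-3.14, 3.14]. Speed limits (rad/s): [2.79, 2.79, 3.14, 3.14, 3.14, 3.14].

INTERFACE

Orientations are given as a unit quaternion [x, y, z, w].
In Python, from workcell import bot gives the robot as it stands.
- The arm moves only by the tool arm_command, never from a script. Its argument "moves" is one flat list of numbers, 7 for each row, row after row: the shift along the tool's x, y, z in m, then the turn, a rotation vector about the tool's x, y, z in rad, then the closure, from -1 (fully open) to 1 (shut). A call has 1 to 20 rows; each row shifts and turns the pose as measured when the row begins, along the tool's axes as they then stand; what a row does not reach is not made up. A row lasts 1/12 s, in which the tool goes at most 41.7 mm and 7.16 degrees, less where a joint would pass 70% of its speed; a pose out of reach is approached as far as the arm can. A call with a gripper value outside its range is refused whole. The fingers move at their own pace and stop on an object; the grip force is fixed at half the most. Time passes only in rows, so rows that do not move let the fingers close. It gives the time, the measured TCP pose, the force and the opening at its end, in the units of the state.
- bot.get_obs(): the state, without advancing time (a new reading comes with each control period).
- bot.camera(name): name is "scene" or "side" or "wrist"; returns the picture (420x560x3 uint8, red, green, blue); there is no depth.
- bot.get_calibration(name): a dict with "mtx" (3x3 intrinsics, pixels), "dist" ([k1, k2, p1, p2, k3] as OpenCV has them; the pictures are not rectified), "world_from_camera" (4x4, takes a point from camera to world coordinates); the wrist camera has in their place "mount" (4x4, takes a point from camera to tool coordinates, whose origin is the TCP and whose axes are the tool frame's). Camera axes: x right, y up, looking along -z (the intrinsics and any distortion apply to the point x, -y, -z); pixel columns grow to the right and rows downward; lengths in m; the calibration is good to about 2 mm. A picture is of the moment at which its call begins: read the wrist's pose just before it. get_calibration takes no time and is no camera call.
- bot.job_done(): hands the job in, once; it reports no verdict.
The state is a dict: "clock": time; "joint_pos": joint angles; "joint_vel": joint speeds; "tau": joint torques, N m; "eef_pos": TCP position; "tool_rot": TCP orientation; "ft_force": force on the tool from outside, world axes, zero at the start; "ft_torque": the same for the moment, N m; "grip_width": finger opening in m.
Only numpy, scipy, OpenCV 4.12 (cv2) and the standard library are available. Lean on these libraries where they do the work, as an engineer would, in place of code of your own. Each camera call takes 0.05 s, during which the arm holds its last target.

## Working session

There is one attempt and no reset: what is moved stays moved. The work goes in short steps, Python scripts to look and compute and a tool call to move; the robot and the scene stay as the last step left them, time stands still between calls to the robot, and variables do not carry over. Pictures are saved under pics/ and viewed, and the job is handed in when it is done.

Besides the shell and the picture viewer there is one more tool, called after "Emit:" by a JSON object that holds its "op" and its "data", one argument or row to a line. arm_command: Moves the arm, as the interface text tells. Its arguments: {"type":"object","properties":{"moves":{"type":"array"}},"required":["moves"]}

```bash
ls; mkdir -p pics; python3 - <<'E'
from workcell import bot
import cv2
o=bot.get_obs()
for k,v in o.items(): print(k,v)
for n in ["scene","side","wrist"]:
    c=bot.get_calibration(n); print(n,c)
    im=bot.camera(n); cv2.imwrite(f"pics/{n}0.png",im[:,:,::-1])
E
```

```text
pics
clock 0.0
joint_pos [1.22899258e+00 2.41426284e-01 3.71097608e-03 1.33521011e+00
 2.95879212e-05 1.57080236e+00]
joint_vel [-0.00105214  0.001168    0.00115705 -0.00027832  0.00131537  0.00106974]
tau [-1.20123270e-03 -3.72319829e+01  2.52407545e+01  1.70260342e-02
 -1.46776019e-04  3.56121106e-06]
eef_pos [0.16749806 0.47081897 0.40380088]
tool_rot [-0.40810378  0.57837345  0.40725289  0.5771313 ]
ft_force [ 0.58677642 -0.04947947  0.47067894]
ft_torque [-0.00436451 -0.00140899 -0.02003118]
grip_width 0.08558626619595705
scene {'mtx': array([[449.67380298,   0.        , 281.19090569],
       [  0.        , 449.67380298, 211.77349789],
       [  0.        ,   0.        ,   1.        ]]), 'dist': array([-0.03408125,  0.        ,  0.        ,  0.        ,  0.        ]), 'world_from_camera': array([[-0.52433245,  0.57385268, -0.62910141, -0.44582278],
       [-0.85141735, -0.36442878,  0.37720042,  0.66342078],
       [-0.01280518,  0.73340628,  0.67966997,  1.20903969],
       [ 0.        ,  0.        ,  0.        ,  1.        ]])}
side {'mtx': array([[404.92560007,   0.        , 
[... 369 characters left out ...]
4941505,  0.66184038,  0.82372844],
       [ 0.        ,  0.        ,  0.        ,  1.        ]])}
wrist {'mtx': array([[376.48234456,   0.        , 276.53622791],
       [  0.        , 376.48234456, 206.99097194],
       [  0.        ,   0.        ,   1.        ]]), 'dist': array([-0.08976845,  0.        ,  0.        ,  0.        ,  0.        ]), 'mount': array([[ 8.10683512e-04,  3.01954828e-01, -9.53321889e-01,
         3.04537535e-02],
       [ 3.41310631e-04,  9.53322064e-01,  3.01955173e-01,
         7.63300022e-02],
       [ 9.99999613e-01, -5.70168976e-04,  6.69782086e-04,
        -1.92824989e-04],
       [ 0.00000000e+00,  0.00000000e+00,  0.00000000e+00,
         1.00000000e+00]])}
```

View pics/scene0.png

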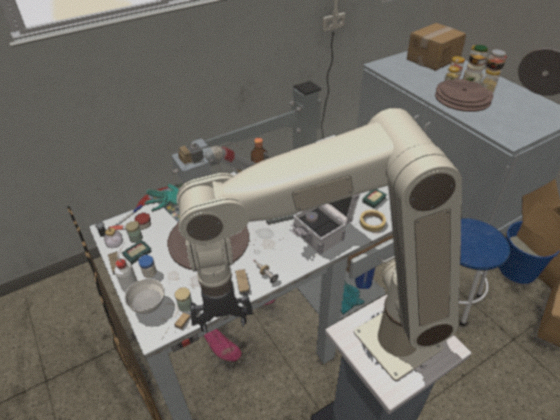

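View pics/side0.png

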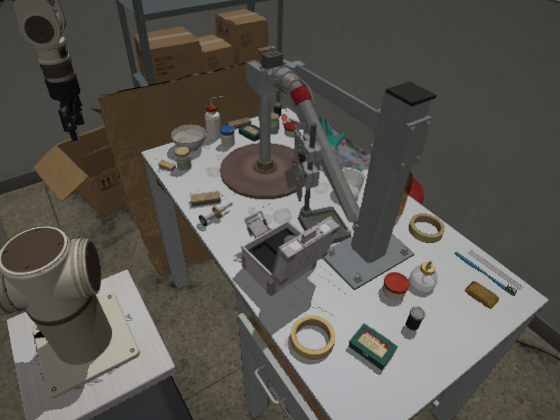

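View pics/wrist0.png

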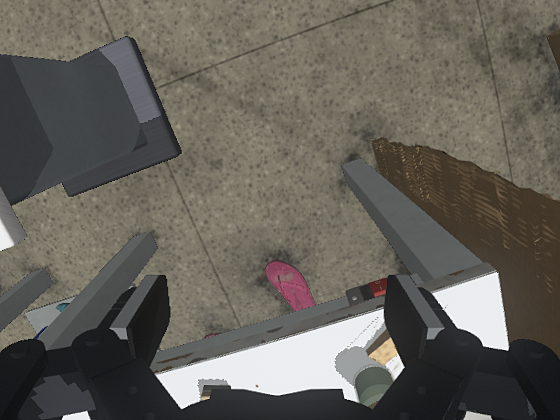

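```bash
cat > h.py <<'E'
import numpy as np, cv2
from workcell import bot
from scipy.spatial.transform import Rotation as R
CAL={n:bot.get_calibration(n) for n in ["scene","side","wrist"]}
def wfc(n,obs=None):
    if n!="wrist": return CAL[n]["world_from_camera"]
    o=obs or bot.get_obs(); T=np.eye(4); T[:3,:3]=R.from_quat(o["tool_rot"]).as_matrix(); T[:3,3]=o["eef_pos"]
    return T@CAL[n]["mount"]
def ray(n,px,W=None):
    c=CAL[n]; W=wfc(n) if W is None else W
    u=cv2.undistortPoints(np.array([[px]],float),c["mtx"],c["dist"])[0,0]
    d=W[:3,:3]@np.array([u[0],-u[1],-1.]); return W[:3,3],d
def onz(n,px,z,W=None):
    p,d=ray(n,px,W); return p+d*(z-p[2])/d[2]
def proj(n,P,W=None):
    c=CAL[n]; W=wfc(n) if W is None else W
    P=np.atleast_2d(P); q=(P-W[:3,3])@W[:3,:3]; q=q*[1,-1,-1]
    return cv2.projectPoints(q,np.zeros(3),np.zeros(3),c["mtx"],c["dist"])[0][:,0]
def tri(obs):
    A=np.zeros((3,3));b=np.zeros(3)
    for n,px,W in obs:
        p,d=ray(n,px,W); d=d/np.linalg.norm(d); M=np.eye(3)-np.outer(d,d); A+=M;b+=M@p
    return np.linalg.solve(A,b)
def crop(src,dst,x0,y0,x1,y1,s):
    im=cv2.imread(src)[y0:y1,x0:x1]; cv2.imwrite(dst,cv2.resize(im,None,fx=s,fy=s,interpolation=cv2.INTER_CUBIC))
E
python3 - <<'E'
from h import *
crop("pics/side0.png","pics/side0a.png",140,130,360,310,3.5)
crop("pics/scene0.png","pics/scene0a.png",220,170,400,300,4)
crop("pics/side0.png","pics/side0b.png",270,240,420,370,4)
for n,px in [("side",(205,199)),("scene",(242,280)),("side",(215,213)),("side",(312,338)),("side",(372,346)),("side",(270,285))]: print(n,px,onz(n,px,0.01).round(3))
E
```

```text
side (205, 199) [0.441 0.291 0.01 ]
scene (242, 280) [0.446 0.288 0.01 ]
side (215, 213) [0.438 0.217 0.01 ]
side (312, 338) [ 0.433 -0.267  0.01 ]
side (372, 346) [ 0.533 -0.356  0.01 ]
side (270, 285) [ 0.433 -0.093  0.01 ]
```

View pics/side0a.png

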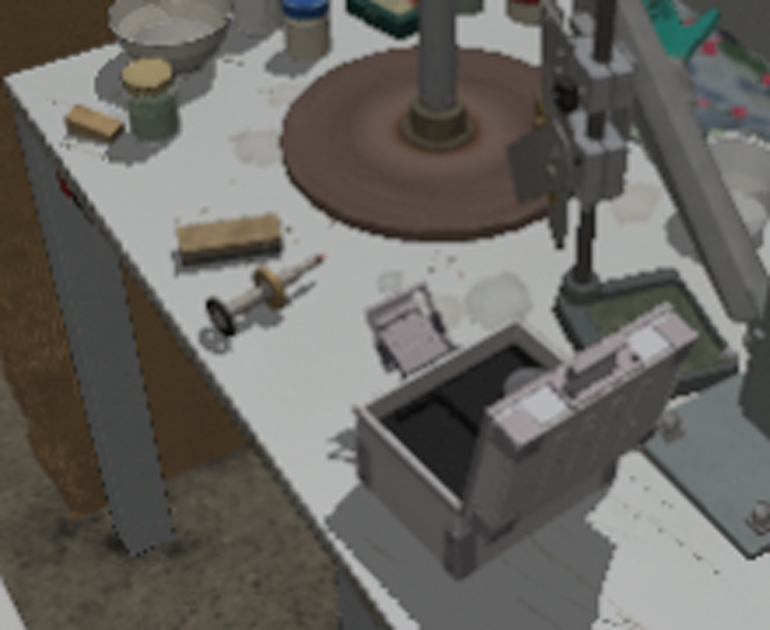

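View pics/scene0a.png

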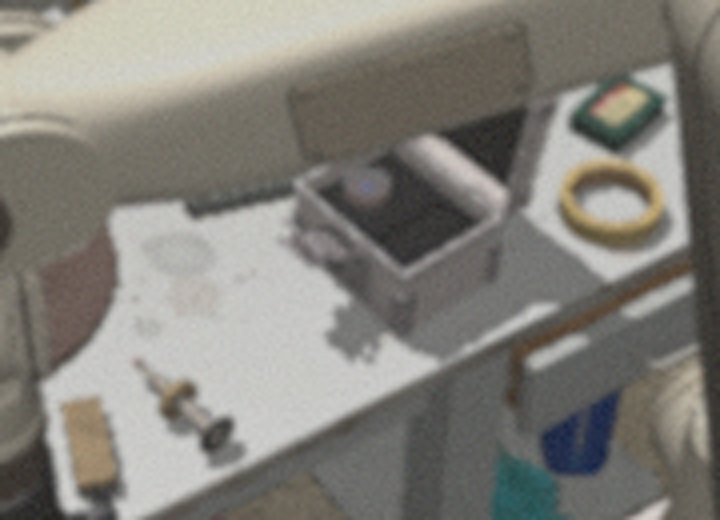

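View pics/side0b.png

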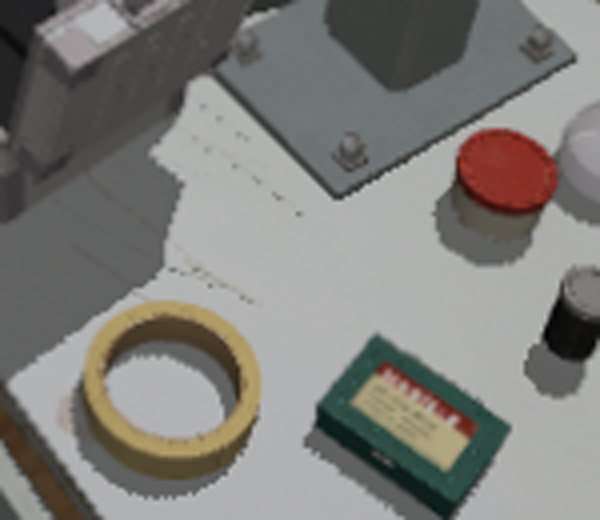

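```bash
cat >> h.py <<'E'
def c2w(p,pose):
    x,y,th=pose; p=np.atleast_2d(np.array(p,float))/1000
    c,s=np.cos(th),np.sin(th)
    return np.c_[x+c*p[:,0]-s*p[:,1], y+s*p[:,0]+c*p[:,1], p[:,2]]
def fit(obs,x0):
    from scipy.optimize import least_squares
    def f(v): return np.concatenate([(proj(n,c2w(P,v),W)[0]-px) for n,P,px,W in obs])
    r=least_squares(f,x0,x_scale=[.01,.01,.05]); return r.x,r.fun.reshape(-1,2)
E
python3 - <<'E'
from h import *
f="side";s="scene"
obs=[(f,(-59,-75,85),(242.3,247.1),None),(f,(-59,75,85),(287.7,222.9),None),(f,(59,-75,0),(271.4,295.1),None),
(s,(-59,-75,85),(321.2,238),None),(s,(-59,75,85),(294.2,216.2),None),(s,(59,-75,85),(346.2,222.5),None),(s,(-59,-75,0),(320.8,252.5),None)]
v,r=fit(obs,[.44,-.09,-1.57]); print(v,np.degrees(v[2]));print(r.round(1))
def dr(n,v,out,lid=1.9,lev=1.6,loop=2.55,box=None,sc=3.5):
    im=cv2.imread(f"pics/{n}0.png"); x0,y0,x1,y1=box; im=cv2.resize(im[y0:y1,x0:x1],None,fx=sc,fy=sc,interpolation=cv2.INTER_CUBIC)
    def L(a,b,c):
        p=proj(n,c2w([a,b],v)); p=((p-[x0,y0])*sc).astype(int); cv2.line(im,tuple(map(int,p[0])),tuple(map(int,p[1])),c,1)
    X,Y=59,75
    for z in (0,85):
        q=[(-X,-Y,z),(X,-Y,z),(X,Y,z),(-X,Y,z)]
        for i in range(4): L(q[i],q[(i+1)%4],(0,255,0))
    b=(-28)
    q=[(-49,-49,63),(49,-49,63),(49,-7,63),(-49,-7,63)]
    for i in range(4): L(q[i],q[(i+1)%4],(255,255,0))
    a=lid
    for o in (0,32):
        def pt(r,y): return (59-r*np.cos(a)+o*np.sin(a),y,85+r*np.sin(a)+o*np.cos(a))
        q=[pt(0,-Y),pt(118,-Y),pt(118,Y),pt(0,Y)]
        for i in range(4): L(q[i],q[(i+1)%4],(0,0,255))
    a=lev
    def pt(r,y): return (-70-r*np.sin(a),y,70-r*np.cos(a))
    q=[pt(0,-20),pt(59,-20),pt(59,20),pt(0,20)]
    for i in range(4): L(q[i],q[(i+1)%4],(255,0,255))
    p=pt(16,0);l=loop-lev
    q=[pt(16,-25),None,None,pt(16,25)]
    q[1]=(p[0]-45*np.sin(l),-25,p[2]+45*np.cos(l));q[2]=(q[1][0],25,q[1][2])
    for i in range(3): L(q[i],q[i+1],(0,255,255))
    cv2.imwrite(out,im)
dr("side",v,"pics/ov1.png",box=(220,170,360,310),sc=4.2)
dr("scene",v,"pics/ov2.png",box=(250,180,390,280),sc=5)
E
```

```text
[ 0.48786223 -0.05653236 -1.45486005] -83.35734040204298
[[-0.1 -0. ]
 [ 0.2 -2. ]
 [ 0.7  3.3]
 [-0.1  0.1]
 [-0.7 -1.2]
 [-0.5  0.6]
 [-0.8  2.1]]
```

View pics/ov1.png

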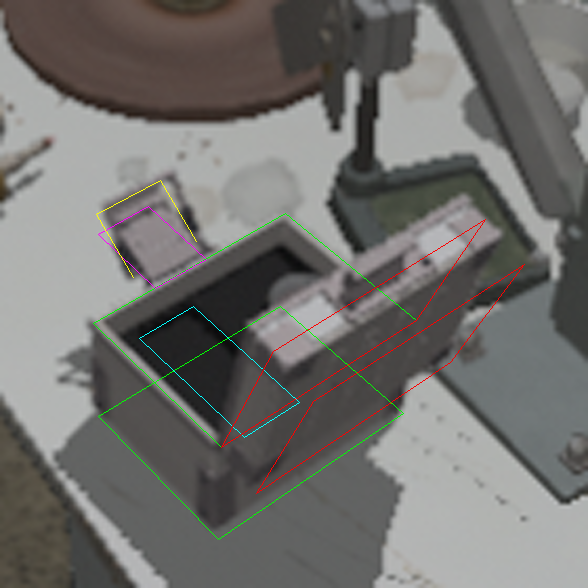

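View pics/ov2.png

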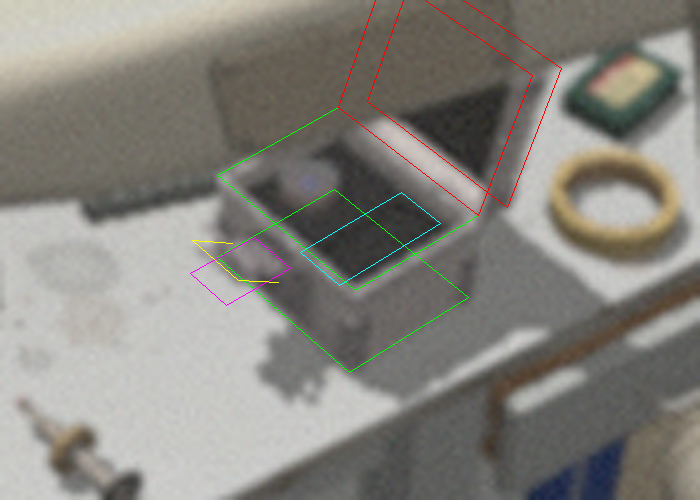

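```bash
cat >> h.py <<'E'
def down(yaw):
    # tool x down; tool y at world heading yaw
    x=np.array([0,0,-1.]);y=np.array([np.cos(yaw),np.sin(yaw),0]);z=np.cross(x,y); return R.from_matrix(np.c_[x,y,z])
def plan(tcp,rot):
    o=bot.get_obs(); r0=R.from_quat(o["tool_rot"]); d=r0.inv().apply(np.array(tcp)-o["eef_pos"]); rv=(r0.inv()*rot).as_rotvec()
    n=max(np.linalg.norm(d)/.0417,np.degrees(np.linalg.norm(rv))/7.16)
    print("clock",round(o["clock"],2),"tcp",o["eef_pos"].round(4),"F",o["ft_force"].round(1),"w",round(o["grip_width"],4),"q",o["joint_pos"].round(2))
    print("shift",(d*1000).round(1),"mm rv",rv.round(3),"rows>=",round(n,1))
def axes():
    M=R.from_quat(bot.get_obs()["tool_rot"]).as_matrix(); print(M.round(3))
E
python3 - <<'E'
from h import *
axes()
M=R.from_quat(bot.get_obs()["tool_rot"]).as_matrix(); yaw=np.arctan2(M[1,1],M[0,1]); print(yaw)
C=onz
for px in [(178,228),(275,213),(283,240),(180,254)]:
    print(onz("side",(px[0]/3.5+140,px[1]/3.5+130),.021).round(4))
for px in [(62,402),(103,398),(118,485),(80,492)]:
    print(onz("scene",(px[0]/4+220,px[1]/4+170),.021).round(4))
plan((.40,.25,.36),down(1.57))
plan((.40,.25,.36),down(yaw))
E
```

```text
[[-0.001 -0.942  0.335]
 [-0.002  0.335  0.942]
 [-1.    -0.    -0.002]]
2.799837178919702
[0.4076 0.3182 0.021 ]
[0.4895 0.2916 0.021 ]
[0.4784 0.2548 0.021 ]
[0.3945 0.2852 0.021 ]
[0.4862 0.2906 0.021 ]
[0.4714 0.2588 0.021 ]
[0.3837 0.2922 0.021 ]
[0.394  0.3219 0.021 ]
clock 0.15 tcp [0.1675 0.4709 0.404 ] F [0.7 0.1 0.5] w 0.0854 q [ 1.23  0.24  0.    1.34 -0.    1.57]
shift [  44.2 -293.1 -130.1] mm rv [ 1.23e+00 -1.00e-03  1.00e-03] rows>= 9.8
clock 0.15 tcp [0.1675 0.4709 0.404 ] F [0.7 0.1 0.5] w 0.0854 q [ 1.23  0.24  0.    1.34 -0.    1.57]
shift [  44.2 -293.1 -130.1] mm rv [-0.    -0.002  0.   ] rows>= 7.8
```

```bash
python3 - <<'E'
from h import *
plan((.44,.288,.33),down(2.80))
E
```

```text
clock 0.15 tcp [0.1675 0.4709 0.404 ] F [0.7 0.1 0.5] w 0.0854 q [ 1.23  0.24  0.    1.34 -0.    1.57]
shift [  74.1 -318.   -80.9] mm rv [-0.    -0.002  0.   ] rows>= 8.1
```

Emit:
{"op": "arm_command", "data": {
  "moves": [0.008,-0.034,-0.009,0,0,0,-1,0.008,-0.034,-0.009,0,0,0,-1,0.008,-0.034,-0.009,0,0,0,-1,0.008,-0.034,-0.009,0,0,0,-1,0.008,-0.034,-0.009,0,0,0,-1,0.008,-0.034,-0.009,0,0,0,-1,0.008,-0.034,-0.009,0,0,0,-1,0.008,-0.034,-0.009,0,0,0,-1,0.008,-0.034,-0.009,0,0,0,-1,0,0,0,0,0,0,-1]
}}

```text
clock: 0.98
eef_pos: [0.4379, 0.2875, 0.3257]
tool_rot: [-0.411, 0.576, 0.411, 0.575]
ft_force: [0.1, -0.4, 0.0]
grip_width: 0.0851
```

```bash
python3 - <<'E'
from h import *
plan((.44,.288,.33),down(2.80))
o=bot.get_obs(); np.save("o1.npy",np.r_[o["eef_pos"],o["tool_rot"]])
cv2.imwrite("pics/w1.png",bot.camera("wrist")[:,:,::-1])
cv2.imwrite("pics/s1.png",bot.camera("side")[:,:,::-1])
E
```

```text
clock 0.98 tcp [0.4379 0.2875 0.3257] F [ 0.1 -0.4  0. ] w 0.0851 q [ 0.58  0.34 -0.08  1.16  0.    0.91]
shift [-4.3 -1.8  1.1] mm rv [ 0.011 -0.002 -0.002] rows>= 0.1
```

View pics/w1.png

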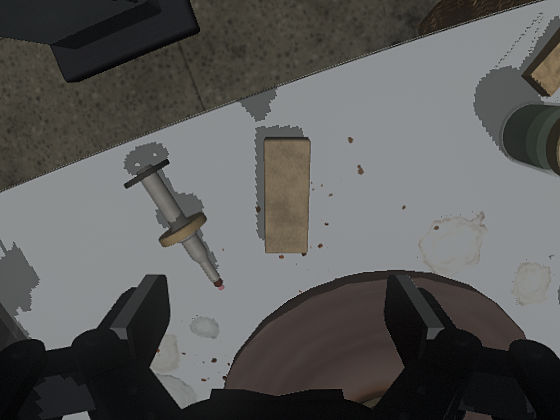

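```bash
python3 - <<'E'
from h import *
v=np.load("o1.npy"); W=wfc("wrist",{"eef_pos":v[:3],"tool_rot":v[3:]})
im=cv2.imread("pics/w1.png"); c=cv2.cvtColor(im,cv2.COLOR_BGR2HSV)
m=(c[...,1]>70).astype(np.uint8); m[:120]=0;m[262:]=0;m[:,:250]=0;m[:,330:]=0
n,l,s,_=cv2.connectedComponentsWithStats(m); i=1+np.argmax(s[1:,4]); ys,xs=np.where(l==i); print(s[i])
r=cv2.minAreaRect(np.c_[xs,ys].astype(np.float32)); b=cv2.boxPoints(r); print(b)
P=np.array([onz("wrist",tuple(p),.021,W) for p in b]); print(P.round(4)); ctr=P.mean(0); print(ctr)
for k in range(4):
    d=P[(k+1)%4]-P[k]; print(np.linalg.norm(d),np.arctan2(d[1],d[0]))
# handpiece extents, and the disc
for p in [(145,165),(220,287),(182,230)]: print(onz("wrist",p,.015,W).round(3))
for p in [(228,388),(292,300),(360,275),(520,320)]: print("disc",onz("wrist",p,.02,W).round(3))
plan((ctr[0],ctr[1],.20),down(2.80))
E
```

```text
[ 264  140   46  116 1485]
[[263.99997 254.99997]
 [263.99997 139.99997]
 [308.99997 139.99997]
 [308.99997 254.99997]]
[[0.4815 0.261  0.021 ]
 [0.3957 0.2914 0.021 ]
 [0.4062 0.3223 0.021 ]
 [0.4932 0.295  0.021 ]]
[0.44415183 0.29243203 0.021     ]
0.091073085021885 2.801268745016689
0.03265912453361313 1.241505779696832
0.0911187723042487 -0.3049513436079365
0.035881493985465376 -1.9007625068118386
[0.384 0.199 0.015]
[0.5   0.215 0.015]
[0.442 0.205 0.015]
disc [0.599 0.184 0.02 ]
disc [0.528 0.269 0.02 ]
disc [0.524 0.329 0.02 ]
disc [0.618 0.455 0.02 ]
clock 1.08 tcp [0.435  0.2897 0.3267] F [ 0.5 -0.2  0.6] w 0.0855 q [ 0.59  0.33 -0.08  1.16  0.    0.91]
shift [126.6  -8.4   5.6] mm rv [ 0.014 -0.001 -0.005] rows>= 3.0
```

Emit:
{"op": "arm_command", "data": {
  "moves": [0.035,-0.003,0.002,0.007,0,0,-0.3,0.035,-0.003,0.002,0.007,0,0,-0.3,0.025,-0.002,0.001,0,0,0,-0.3,0,0,0,0,0,0,-0.3]
}}

```text
clock: 1.42
eef_pos: [0.4427, 0.2957, 0.2328]
tool_rot: [-0.407, 0.575, 0.411, 0.579]
ft_force: [-1.5, -1.9, -0.3]
grip_width: 0.0554
```

```bash
python3 - <<'E'
from h import *
plan((.443,.2915,.181),down(2.82))
o=bot.get_obs(); np.save("o2.npy",np.r_[o["eef_pos"],o["tool_rot"]])
cv2.imwrite("pics/w2.png",bot.camera("wrist")[:,:,::-1])
E
```

```text
clock 1.42 tcp [0.4427 0.2957 0.2328] F [-1.5 -1.9 -0.3] w 0.0554 q [ 0.59  0.44 -0.19  0.94  0.01  0.93]
shift [51.7 -1.8 -4.2] mm rv [-0.016  0.007 -0.002] rows>= 1.2
```

View pics/w2.png

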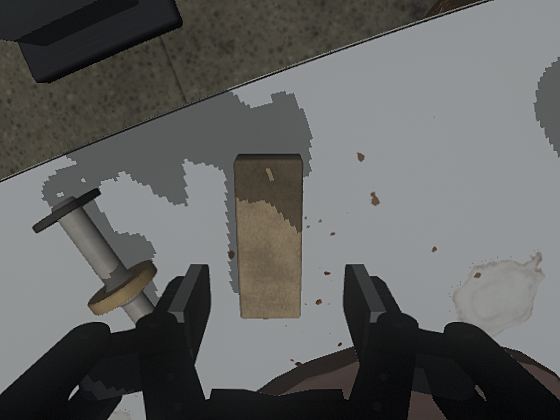

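```bash
python3 - <<'E'
from h import *
v=np.load("o2.npy"); W=wfc("wrist",{"eef_pos":v[:3],"tool_rot":v[3:]})
P=np.array([onz("wrist",p,.021,W) for p in [(235.5,160),(302,160),(300,318),(240.5,319)]]);print(P.round(4),P.mean(0).round(4))
d=P[0]+P[1]-P[2]-P[3]; h=np.arctan2(d[1],d[0]);print(h,np.linalg.norm(d)/2, np.linalg.norm(P[0]-P[1]),np.linalg.norm(P[2]-P[3]))
c=P.mean(0)
plan((c[0],c[1],.181),down(h))
E
```

```text
[[0.3956 0.2923 0.021 ]
 [0.4064 0.3229 0.021 ]
 [0.4911 0.294  0.021 ]
 [0.4805 0.2622 0.021 ]] [0.4434 0.2929 0.021 ]
2.8066606898798407 0.08976818390412449 0.03239437932674482 0.03347945312448056
clock 1.47 tcp [0.443  0.2962 0.2349] F [-0.  -0.   0.4] w 0.0555 q [ 0.59  0.44 -0.19  0.94  0.01  0.93]
shift [53.8 -1.5 -3.5] mm rv [-0.003  0.009 -0.001] rows>= 1.3
```

Emit:
{"op": "arm_command", "data": {
  "moves": [0.02,-0.001,-0.002,0,0.005,0,-0.3,0.02,0,-0.001,0,0.004,0,-0.3,0.012,0,0,0,0,0,-0.3,0.002,0,0,0,0,0,-0.3]
}}

```text
clock: 1.8
eef_pos: [0.4429, 0.2987, 0.1879]
tool_rot: [-0.411, 0.571, 0.411, 0.579]
ft_force: [-0.2, -0.2, 0.7]
grip_width: 0.0558
```

```bash
python3 - <<'E'
from h import *
plan((.4434,.2929,.181),down(2.807))
E
```

```text
clock 1.8 tcp [0.4429 0.2987 0.1879] F [-0.2 -0.2  0.7] w 0.0558 q [ 0.59  0.5  -0.23  0.83  0.    0.92]
shift [ 6.8 -2.3 -5.4] mm rv [0.004 0.01  0.006] rows>= 0.2
```

Emit:
{"op": "arm_command", "data": {
  "moves": [0.007,-0.002,-0.005,0,0.006,0,-0.3,0,0,0,0,0,0,-0.3]
}}

```text
clock: 1.97
eef_pos: [0.4432, 0.2949, 0.1835]
tool_rot: [-0.413, 0.571, 0.411, 0.578]
ft_force: [-0.1, -0.8, -0.1]
grip_width: 0.0556
```

```bash
python3 - <<'E'
from h import *
plan((.4434,.2929,.181),down(2.807))
E
```

```text
clock 1.97 tcp [0.4432 0.2949 0.1835] F [-0.1 -0.8 -0.1] w 0.0556 q [ 0.59  0.5  -0.24  0.82 -0.    0.92]
shift [ 2.5 -0.9 -1.9] mm rv [0.007 0.006 0.008] rows>= 0.1
```

Emit:
{"op": "arm_command", "data": {
  "moves": [0.003,-0.001,-0.002,0,0.005,0,-0.3,0,0,0,0,0,0,0.6,0,0,0,0,0,0,1,0,0,0,0,0,0,1,0,0,0,0,0,0,1,0,0,0,0,0,0,1]
}}

```text
clock: 2.47
eef_pos: [0.445, 0.2937, 0.1855]
tool_rot: [-0.414, 0.57, 0.41, 0.579]
ft_force: [0.5, -0.1, -1.2]
grip_width: 0.0325
```

```bash
python3 - <<'E'
from h import *
plan((.4434,.2929,.30),down(2.807))
cv2.imwrite("pics/w3.png",bot.camera("wrist")[:,:,::-1])
E
```

```text
clock 2.47 tcp [0.445  0.2937 0.1855] F [ 0.5 -0.1 -1.2] w 0.0325 q [ 0.58  0.5  -0.24  0.82 -0.01  0.91]
shift [-114.5   -0.2   -0.5] mm rv [0.007 0.007 0.013] rows>= 2.7
```

View pics/w3.png

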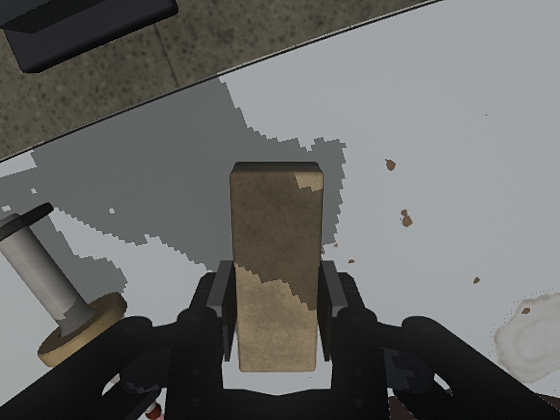

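```bash
python3 - <<'E'
from h import *
v=[0.48786,-0.05653,-1.45486]
print(c2w([(0,-28,0),(-70,0,70),(-59,0,117),(97,0,197),(59,0,85)],v).round(4), v[2]+np.pi)
b=c2w([0,-28,0],v)[0]
plan((b[0],b[1],.335),down(v[2]+np.pi))
E
```

```text
[[ 0.46   -0.0598  0.    ]
 [ 0.4798  0.013   0.07  ]
 [ 0.481   0.0021  0.117 ]
 [ 0.4991 -0.1529  0.197 ]
 [ 0.4947 -0.1151  0.085 ]] 1.686732653589793
clock 2.52 tcp [0.445  0.2937 0.1854] F [ 1.1  0.3 -1.1] w 0.0324 q [ 0.58  0.5  -0.24  0.82 -0.01  0.91]
shift [-150.2 -129.8 -328.8] mm rv [1.127 0.013 0.007] rows>= 9.2
```

Emit:
{"op": "arm_command", "data": {
  "moves": [-0.03,0,0,0,0,0,1,-0.04,0,0,0,0,0,1,-0.04,0,0,0,0,0,1,-0.035,0,0,0,0,0,1,0,0,0,0,0,0,1]
}}

```text
clock: 2.93
eef_pos: [0.4414, 0.2922, 0.331]
tool_rot: [-0.414, 0.575, 0.41, 0.574]
ft_force: [1.2, 1.0, -0.1]
grip_width: 0.0327
```

```bash
python3 - <<'E'
from h import *
plan((.46,-.0598,.335),down(1.687))
o=bot.get_obs();r0=R.from_quat(o["tool_rot"]);p0=o["eef_pos"]; r1=down(1.687);rv=(r0.inv()*r1).as_rotvec();n=11
r=r0
D=(np.array([.46,-.0598,.335])-p0)/n
for k in range(n):
    print(r.inv().apply(D).round(4)); r=r*R.from_rotvec(rv/n)
print(rv/n)
E
```

```text
clock 2.93 tcp [0.4414 0.2922 0.331 ] F [ 1.2  1.  -0.1] w 0.0327 q [ 0.59  0.34 -0.05  1.18 -0.01  0.91]
shift [  -2.1 -130.9 -327.3] mm rv [ 1.127 -0.002  0.006] rows>= 9.0
[-0.0002 -0.0119 -0.0298]
[-0.0002 -0.0149 -0.0284]
[-0.0002 -0.0177 -0.0267]
[-0.0002 -0.0203 -0.0248]
[-0.0002 -0.0228 -0.0225]
[-0.0003 -0.025  -0.0201]
[-0.0003 -0.0269 -0.0174]
[-0.0003 -0.0285 -0.0146]
[-0.0003 -0.0299 -0.0116]
[-0.0003 -0.0309 -0.0085]
[-0.0003 -0.0316 -0.0053]
[ 0.10243034 -0.00013926  0.00052735]
```

Emit:
{"op": "arm_command", "data": {
  "moves": [-0.001,-0.012,-0.03,0.103,0,0,1,0,-0.015,-0.028,0.103,0,0,1,0,-0.018,-0.027,0.103,0,0,1,0,-0.02,-0.025,0.103,0,0,1,0,-0.023,-0.023,0.103,0,0,1,0,-0.025,-0.02,0.103,0,0,1,0,-0.027,-0.017,0.103,0,0,1,0,-0.029,-0.015,0.103,0,0,1,0,-0.03,-0.012,0.103,0,0,1,0,-0.031,-0.009,0.103,0,0,1,0,-0.025,-0.005,0.09,0,0,1,0,0,0,0,0,0,1]
}}

```text
clock: 3.93
eef_pos: [0.4507, -0.0673, 0.3304]
tool_rot: [-0.026, 0.704, 0.026, 0.709]
ft_force: [0.4, -0.2, -2.0]
grip_width: 0.0326
```

```bash
python3 - <<'E'
from h import *
plan((.46,-.0598,.335),down(1.687))
o=bot.get_obs(); np.save("o3.npy",np.r_[o["eef_pos"],o["tool_rot"]])
cv2.imwrite("pics/w4.png",bot.camera("wrist")[:,:,::-1])
cv2.imwrite("pics/s4.png",bot.camera("side")[:,:,::-1])
crop("pics/s4.png","pics/s4a.png",200,140,360,310,3.5)
E
```

```text
clock 3.93 tcp [ 0.4507 -0.0673  0.3304] F [ 0.4 -0.2 -2. ] w 0.0326 q [-0.15  0.2  -0.25  1.11  0.    1.35]
shift [-4.6  6.8  9.8] mm rv [-0.042  0.008  0.001] rows>= 0.3
```

View pics/w4.png

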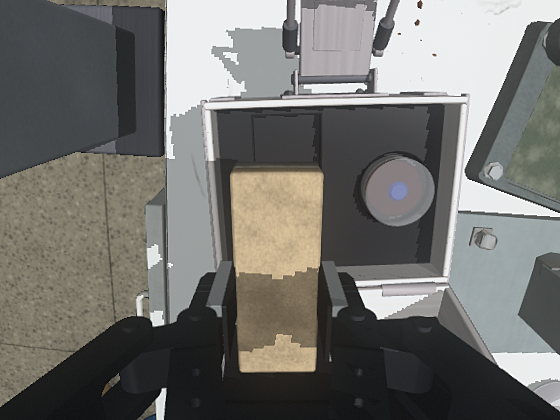

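View pics/s4a.png

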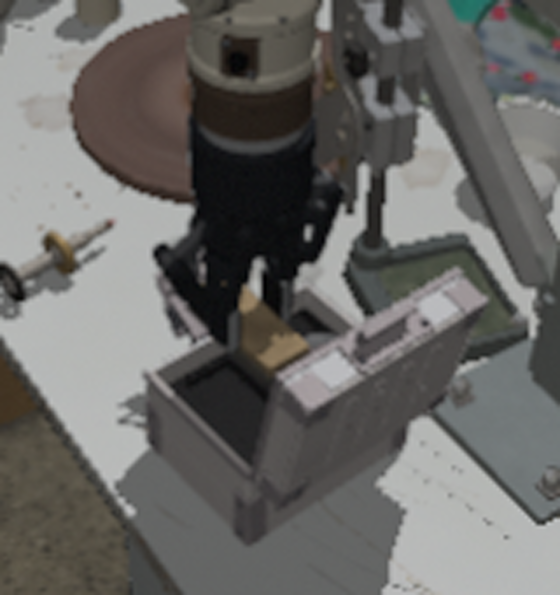

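```bash
python3 - <<'E'
from h import *
im=cv2.imread("pics/w4.png")[0:300,190:480]; im=cv2.convertScaleAbs(im,alpha=1.6,beta=10)
cv2.imwrite("pics/w4a.png",cv2.resize(im,None,fx=2,fy=2,interpolation=cv2.INTER_CUBIC))
E
```

```text
(no output)
```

View pics/w4a.png

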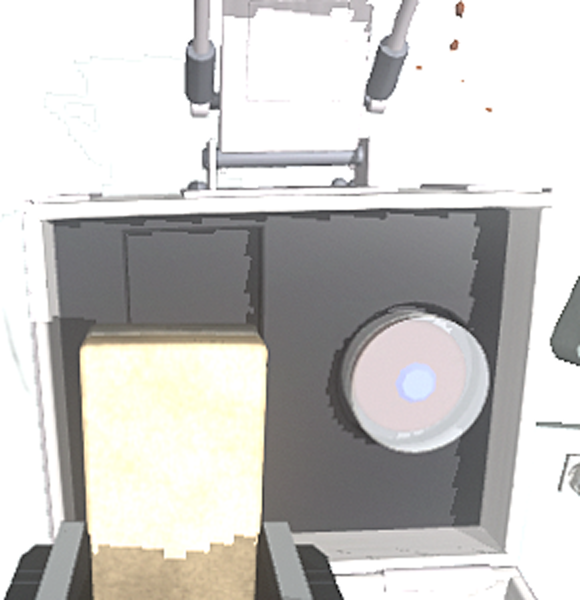

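```bash
python3 - <<'E'
from h import *
v=np.load("o3.npy"); W=wfc("wrist",{"eef_pos":v[:3],"tool_rot":v[3:]})
w="wrist"
obs=[(w,(-59,-75,85),(205,101.5),W),(w,(-59,75,85),(465.5,96),W),(w,(-49,-49,63),(252.5,116),W),(w,(-49,-7,63),(321.5,114),W),(w,(59,75,85),(450,283),W)]
c,r=fit(obs,[.488,-.056,-1.455]);print(c);print(r.round(1))
a=proj(w,c2w([(59,-75,85),(59,75,85)],c),W);print(a.round(0))
b=c2w([0,-28,0],c)[0];print(b)
# stone: top corners; top z relative: stone bottom = tcpz-.1855 (gripped at z~0), top +.021
for zt in [v[2]-.1855+.021]:
    P=np.array([onz(w,p,zt,W) for p in [(231,172),(322,172),(317,372),(239,373)]]);print(P.round(4),P.mean(0).round(4))
    d=P[0]+P[1]-P[2]-P[3];print("stone heading",np.arctan2(d[1],d[0]),np.linalg.norm(d)/2,np.linalg.norm(P[0]-P[1]),np.linalg.norm(P[2]-P[3]))
    print("stone-tcp",(P.mean(0)-v[:3]).round(4))
M=R.from_quat(v[3:]).as_matrix();print("tool y heading",np.arctan2(M[1,1],M[0,1]))
E
```

```text
[ 0.48846104 -0.05186948 -1.46361098]
[[-1.9  1.1]
 [ 3.6 -0.1]
 [ 0.4  0.2]
 [-0.5 -0.1]
 [-1.7 -1. ]]
[[220. 291.]
 [448. 282.]]
[ 0.46062173 -0.05486492  0.        ]
[[ 0.4327 -0.0212  0.1659]
 [ 0.4657 -0.0188  0.1659]
 [ 0.4738 -0.1087  0.1659]
 [ 0.4393 -0.1116  0.1659]] [ 0.4529 -0.0651  0.1659]
stone heading 1.652132621528397 0.09049934531298025 0.0330763749929086 0.03464529994920406
stone-tcp [ 0.0022  0.0022 -0.1645]
tool y heading 1.6445343098519922
```

```bash
python3 - <<'E'
from h import *
# target tcp: bay - rotated stone offset
M=R.from_quat(bot.get_obs()["tool_rot"]).as_matrix()
plan((.4606-.0022,-.0549-.0022,.268),down(1.674))
E
```

```text
clock 4.03 tcp [ 0.4507 -0.0647  0.3303] F [-0.  -0.1 -1.2] w 0.0324 q [-0.14  0.2  -0.25  1.12  0.    1.35]
shift [62.4  6.9  7.8] mm rv [-0.023  0.007 -0.001] rows>= 1.5
```

Emit:
{"op": "arm_command", "data": {
  "moves": [0.02,0.003,0.004,-0.012,0.003,0,1,0.02,0.002,0.002,-0.012,0.003,0,1,0.018,0.001,0.001,0,0,0,1,0,0,0,0,0,0,1]
}}

```text
clock: 4.37
eef_pos: [0.4583, -0.0547, 0.2711]
tool_rot: [-0.039, 0.704, 0.041, 0.708]
ft_force: [-0.5, 0.3, -0.6]
grip_width: 0.0323
```

```bash
python3 - <<'E'
from h import *
plan((.4584,-.0571,.268),down(1.674))
o=bot.get_obs(); np.save("o4.npy",np.r_[o["eef_pos"],o["tool_rot"]])
i=bot.camera("wrist")[:,:,::-1]
cv2.imwrite("pics/w5.png",cv2.resize(cv2.convertScaleAbs(i[0:400,150:500],alpha=1.6,beta=10),None,fx=1.5,fy=1.5,interpolation=cv2.INTER_CUBIC))
E
```

```text
clock 4.37 tcp [ 0.4583 -0.0547  0.2711] F [-0.5  0.3 -0.6] w 0.0323 q [-0.12  0.27 -0.33  0.97  0.    1.34]
shift [ 3.1 -2.4 -0.2] mm rv [ 0.009  0.005 -0.003] rows>= 0.1
```

View pics/w5.png

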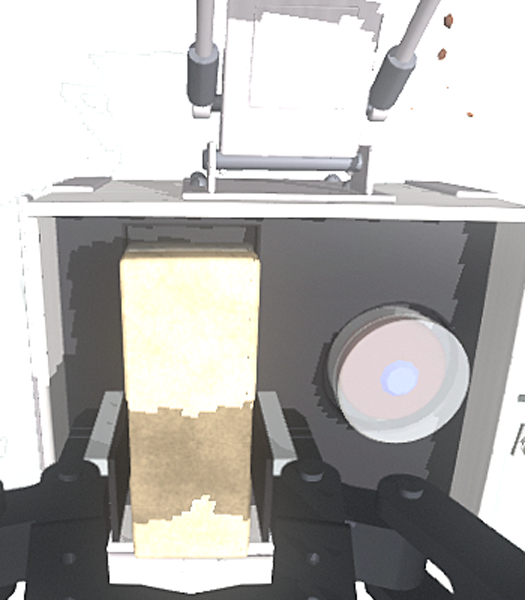

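```bash
python3 - <<'E'
from h import *
v=np.load("o4.npy"); W=wfc("wrist",{"eef_pos":v[:3],"tool_rot":v[3:]})
w="wrist"; f=lambda p:(p[0]/1.5+150,p[1]/1.5)
A=onz(w,f((123,224)),.063,W);B=onz(w,f((261,223)),.063,W);print(A,B,np.linalg.norm(A-B))
h=np.arctan2(*(B-A)[1::-1])+np.pi/2;print("bay -x heading",h)
u=np.array([np.cos(h),np.sin(h)]);print("bay ctr",((A+B)/2)[:2]-u*.049)
zt=v[2]-.1855+.021
P=np.array([onz(w,f(p),zt,W) for p in [(120,257),(258.5,256),(249.5,556),(133,558)]]);print(P.mean(0).round(4))
d=P[0]+P[1]-P[2]-P[3];print("stone heading",np.arctan2(d[1],d[0]),np.linalg.norm(d)/2,np.linalg.norm(P[0]-P[1]),np.linalg.norm(P[2]-P[3]))
M=R.from_quat(v[3:]).as_matrix();print("tool y heading",np.arctan2(M[1,1],M[0,1]))
E
```

```text
[ 0.43345628 -0.00779051  0.063     ] [ 0.47675251 -0.00258409  0.063     ] 0.04360814258499368
bay -x heading 1.690472854141889
bay ctr [ 0.46095456 -0.05383682]
[ 0.4596 -0.0514  0.1066]
stone heading 1.6899727728397071 0.09003214580816192 0.03357890737223033 0.03440658344391604
tool y heading 1.6834949297632409
```

Emit:
{"op": "arm_command", "data": {
  "moves": [0.01,-0.0025,0.001,0,0.003,0,1,0.01,0,0,0,0,0,1,0,0,0,0,0,0,1]
}}

```text
clock: 4.67
eef_pos: [0.4614, -0.0554, 0.2532]
tool_rot: [-0.041, 0.704, 0.042, 0.708]
ft_force: [-0.7, -0.5, -1.6]
grip_width: 0.0324
```

```bash
python3 - <<'E'
from h import *
plan((.4597,-.0571,.2415),down(1.684))
E
```

```text
clock 4.67 tcp [ 0.4614 -0.0554  0.2532] F [-0.7 -0.5 -1.6] w 0.0324 q [-0.12  0.3  -0.34  0.92  0.    1.33]
shift [11.6 -1.6 -1.9] mm rv [ 0.004  0.007 -0.002] rows>= 0.3
```

Emit:
{"op": "arm_command", "data": {
  "moves": [0.006,-0.0015,-0.001,0,0.004,0,1,0.004,0,0,0,0,0,1,0,0,0,0,0,0,1]
}}

```text
clock: 4.92
eef_pos: [0.4611, -0.057, 0.243]
tool_rot: [-0.041, 0.704, 0.042, 0.707]
ft_force: [-0.0, 0.0, -1.3]
grip_width: 0.0326
```

```bash
python3 - <<'E'
from h import *
plan((.4597,-.0571,.2415),down(1.684))
o=bot.get_obs(); np.save("o5.npy",np.r_[o["eef_pos"],o["tool_rot"]])
i=bot.camera("wrist")[:,:,::-1]
cv2.imwrite("pics/w6.png",cv2.resize(cv2.convertScaleAbs(i[0:400,150:500],alpha=1.6,beta=10),None,fx=1.5,fy=1.5,interpolation=cv2.INTER_CUBIC))
E
```

```text
clock 4.92 tcp [ 0.4611 -0.057   0.243 ] F [-0.   0.  -1.3] w 0.0326 q [-0.12  0.31 -0.36  0.9   0.    1.33]
shift [ 1.5  0.  -1.4] mm rv [ 0.005  0.004 -0.001] rows>= 0.1
```

View pics/w6.png

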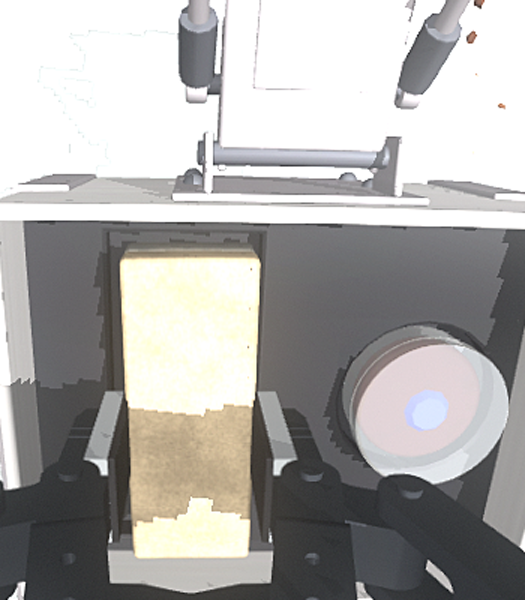

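Emit:
{"op": "arm_command", "data": {
  "moves": [0.002,0,-0.001,0,0,0,1,0.002,0,0,0,0,0,1]
}}

```text
clock: 5.13
eef_pos: [0.4604, -0.0573, 0.2398]
tool_rot: [-0.041, 0.704, 0.042, 0.708]
ft_force: [-0.4, 0.2, -1.4]
grip_width: 0.0324
```

Emit:
{"op": "arm_command", "data": {
  "moves": [0.002,0,0,0,0,0,1,0.001,0,0,0,0,0,1]
}}

```text
clock: 5.3
eef_pos: [0.4604, -0.0573, 0.2392]
tool_rot: [-0.041, 0.703, 0.042, 0.708]
ft_force: [-3.9, 0.9, 5.8]
grip_width: 0.0324
```

Emit:
{"op": "arm_command", "data": {
  "moves": [0,0,0,0,0,0,0.1,0,0,0,0,0,0,0,0,0,0,0,0,0,0,-0.01,0,0,0,0,0,0,-0.02,0,0,0,0,0,0.1,-0.03,0,0,0,0,0,0]
}}

```text
clock: 5.8
eef_pos: [0.4579, -0.0573, 0.2961]
tool_rot: [-0.04, 0.707, 0.043, 0.705]
ft_force: [1.1, 0.3, -0.7]
grip_width: 0.0429
```

```bash
python3 - <<'E'
from h import *
plan((.4597,-.0571,.30),down(1.684))
i=bot.camera("wrist")[:,:,::-1]
cv2.imwrite("pics/w7.png",cv2.resize(cv2.convertScaleAbs(i[0:400,150:500],alpha=1.6,beta=10),None,fx=1.5,fy=1.5,interpolation=cv2.INTER_CUBIC))
E
```

```text
clock 5.8 tcp [ 0.4579 -0.0573  0.2961] F [ 1.1  0.3 -0.7] w 0.0429 q [-0.13  0.25 -0.28  1.04  0.    1.33]
shift [-3.9  0.   1.8] mm rv [ 0.004 -0.002 -0.003] rows>= 0.1
```

View pics/w7.png

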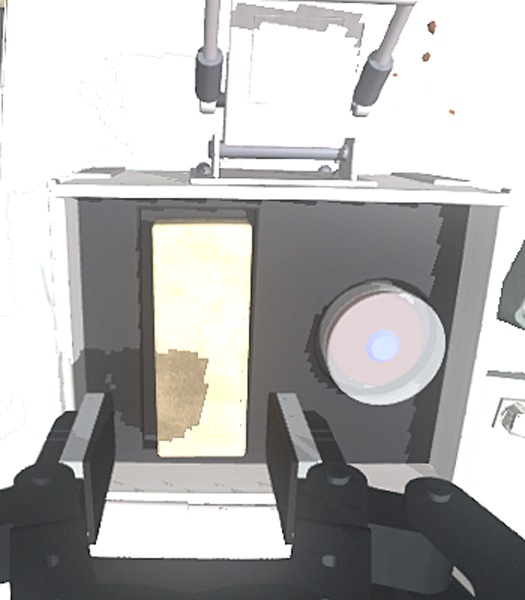

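```bash
python3 - <<'E'
from h import *
v=[0.4885,-0.0535,-1.455]
for a in np.arange(1.2,2.01,.1):
    q=[]
    for o in (0,32):
        for y in (-75,75): q.append((59-118*np.cos(a)+o*np.sin(a),y,85+118*np.sin(a)+o*np.cos(a)))
    p=proj("side",c2w(q,v)); print(round(a,2),((p-[220,170])*4.2).round(0).tolist())
E
```

```text
1.2 [[170.0, 259.0], [379.0, 141.0], [206.0, 275.0], [418.0, 153.0]]
1.3 [[183.0, 266.0], [393.0, 146.0], [222.0, 288.0], [433.0, 163.0]]
1.4 [[197.0, 274.0], [408.0, 153.0], [237.0, 302.0], [449.0, 176.0]]
1.5 [[212.0, 285.0], [423.0, 162.0], [253.0, 318.0], [465.0, 190.0]]
1.6 [[227.0, 298.0], [438.0, 173.0], [268.0, 336.0], [480.0, 206.0]]
1.7 [[242.0, 313.0], [453.0, 186.0], [283.0, 356.0], [495.0, 223.0]]
1.8 [[257.0, 329.0], [468.0, 200.0], [298.0, 376.0], [509.0, 241.0]]
1.9 [[271.0, 347.0], [483.0, 216.0], [311.0, 397.0], [521.0, 260.0]]
2.0 [[286.0, 366.0], [496.0, 233.0], [324.0, 419.0], [533.0, 280.0]]
```

```bash
python3 - <<'E'
from h import *
for n,p in [("plate front",(354,289)),("plate left",(325,257)),("plate right",(413,252)),("col l",(352,246)),("col front",(372,262)),("col r",(395,250)),("drill base",(300,212)),("drill base2",(322,240)),("shaft",(306,205))]: print(n,onz("side",p,.0).round(3))
v=[0.4885,-0.0535,-1.455]
t=c2w([(136,0,348),(136,0,400)],v); print(t)
plan(t[1],down(1.687))
E
```

```text
plate front [ 0.609 -0.211  0.   ]
plate left [ 0.614 -0.087  0.   ]
plate right [ 0.832 -0.205  0.   ]
col l [ 0.703 -0.096  0.   ]
col front [ 0.71 -0.17  0.  ]
col r [ 0.795 -0.172  0.   ]
drill base [0.662 0.095 0.   ]
drill base2 [ 0.646 -0.033 -0.   ]
shaft [0.697 0.112 0.   ]
[[ 0.50421313 -0.18858922  0.348     ]
 [ 0.50421313 -0.18858922  0.4       ]]
clock 5.85 tcp [ 0.4602 -0.0577  0.3028] F [ 0.9 -0.4  2.8] w 0.0428 q [-0.13  0.24 -0.27  1.05  0.    1.33]
shift [ -97.  -135.1   29.3] mm rv [ 0.001  0.009 -0.001] rows>= 4.1
```

Emit:
{"op": "arm_command", "data": {
  "moves": [-0.035,0,0,0,0,0,1,-0.035,0,0,0,0,0,1,-0.03,0,0.003,0,0.004,0,1,0,-0.034,0.007,0,0.004,0,1,0,-0.034,0.007,0,0,0,1,0,-0.034,0.007,0,0,0,1,0,-0.032,0.005,0,0,0,1,0,0,0,0,0,0,1]
}}

```text
clock: 6.52
eef_pos: [0.5073, -0.1906, 0.413]
tool_rot: [-0.046, 0.7, 0.043, 0.711]
ft_force: [1.0, -0.3, 0.4]
grip_width: 0.0001
```

```bash
python3 - <<'E'
from h import *
plan((.5042,-.1886,.348),down(1.687))
cv2.imwrite("pics/s8.png",bot.camera("side")[:,:,::-1]); crop("pics/s8.png","pics/s8a.png",200,120,370,310,3.5)
cv2.imwrite("pics/w8.png",bot.camera("wrist")[:,:,::-1])
E
```

```text
clock 6.52 tcp [ 0.5073 -0.1906  0.413 ] F [ 1.  -0.3  0.4] w 0.0001 q [-0.36  0.31  0.13  1.37  0.    1.09]
shift [64.9  2.7 -3.7] mm rv [0.009 0.015 0.005] rows>= 1.6
```

View pics/s8a.png

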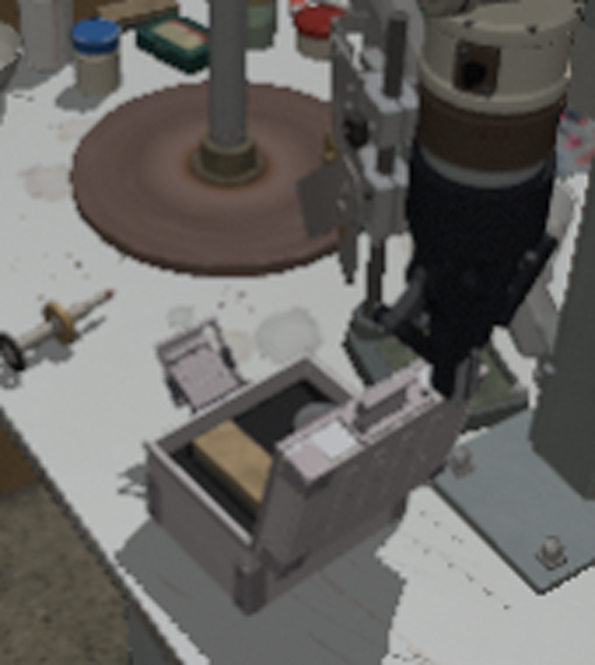

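View pics/w8.png

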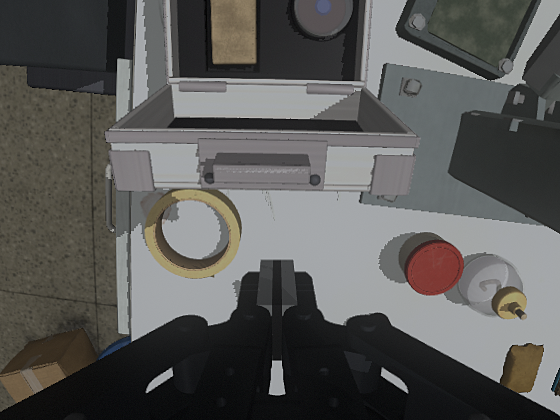

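Emit:
{"op": "arm_command", "data": {
  "moves": [0.03,0.001,-0.002,0.004,0.007,0,1,0.03,0.001,-0.002,0.004,0.007,0,1,0,0,0,0,0,0,1]
}}

```text
clock: 6.87
eef_pos: [0.5022, -0.1839, 0.3526]
tool_rot: [-0.043, 0.705, 0.042, 0.707]
ft_force: [-1.2, 0.9, -0.7]
grip_width: -0.0001
```

```bash
cat >> h.py <<'E'
V=[0.4885,-0.0535,-1.455]
def w2c(p,v=V):
    c,s=np.cos(v[2]),np.sin(v[2]); d=np.array(p[:2])-v[:2]; return np.array([c*d[0]+s*d[1],-s*d[0]+c*d[1],p[2]])*1000
def st(yaw=1.687,tip=173):
    """case-frame TCP/tip, and orientation error"""
    o=bot.get_obs(); r0=R.from_quat(o["tool_rot"]); t=w2c(o["eef_pos"]); e=w2c(o["eef_pos"]+r0.as_matrix()[:,0]*tip/1000)
    rv=(r0.inv()*down(yaw)).as_rotvec()
    print("clk",round(o["clock"],2),"tcp_case",t.round(1),"tip_case",e.round(1),"Fcase",(w2c(np.r_[V[0]+o["ft_force"][0]/1000,V[1]+o["ft_force"][1]/1000,o["ft_force"][2]/1000])).round(1),"rv",rv.round(3),"q",o["joint_pos"].round(2),"w",round(o["grip_width"],4))
E
python3 - <<'E'
from h import *
st()
for a in [1.75,1.65,1.57,1.5,1.4,1.3,1.2,1.1,1,.9,.8,.7,.6,.5,.4,.3,.2,.1,0]:
    r=95; print(a,np.array([59-r*np.cos(a)+32*np.sin(a)+11, 85+r*np.sin(a)+32*np.cos(a)]).round(1),(np.array([59-118*np.cos(a)+32*np.sin(a), 85+118*np.sin(a)+32*np.cos(a)])).round(1))
E
```

```text
clk 6.87 tcp_case [131.1  -1.4 352.6] tip_case [131.4  -1.  179.6] Fcase [-1.1 -1.1 -0.7] rv [0.005 0.002 0.002] q [-0.35  0.34 -0.    1.23 -0.    1.1 ] w -0.0001
1.75 [118.4 172.8] [111.5 195.4]
1.65 [109.4 177.2] [100.2 200.1]
1.57 [101.9 180. ] [ 90.9 203. ]
1.5 [ 95.2 182. ] [ 82.6 205. ]
1.4 [ 85.4 184.1] [ 70.5 206.7]
1.3 [ 75.4 185.1] [ 58.3 207.3]
1.2 [ 65.4 185.1] [ 46.1 206.6]
1.1 [ 55.4 184.2] [ 34.  204.7]
1 [ 45.6 182.2] [ 22.2 201.6]
0.9 [ 36.  179.3] [ 10.7 197.3]
0.8 [ 26.8 175.4] [ -0.3 191.9]
0.7 [ 18.  170.7] [-10.6 185.5]
0.6 [  9.7 165.1] [-20.3 178. ]
0.5 [  2.  158.6] [-29.2 169.7]
0.4 [ -5.  151.5] [-37.2 160.4]
0.3 [-11.3 143.6] [-44.3 150.4]
0.2 [-16.7 135.2] [-50.3 139.8]
0.1 [-21.3 126.3] [-55.2 128.6]
0 [-25. 117.] [-59. 117.]
```

Emit:
{"op": "arm_command", "data": {
  "moves": [0,0.012,0,0,0,0,1,0,0.012,0,0,0,0,1,0,0.012,0,0,0,0,1,0,0.012,0,0,0,0,1,0,0.012,0,0,0,0,1]
}}

```text
clock: 7.28
eef_pos: [0.4949, -0.1192, 0.3584]
tool_rot: [-0.046, 0.703, 0.04, 0.709]
ft_force: [0.5, -2.4, -0.6]
grip_width: 0.0001
```

```bash
python3 - <<'E'
from h import *
st()
cv2.imwrite("pics/s9.png",bot.camera("side")[:,:,::-1]); crop("pics/s9.png","pics/s9a.png",200,120,370,310,3.5)
E
```

```text
clk 7.28 tcp_case [ 66.   -1.2 358.4] tip_case [ 67.7   0.2 185.4] Fcase [ 2.5  0.2 -0.6] rv [0.005 0.008 0.01 ] q [-0.23  0.28 -0.07  1.21 -0.01  1.21] w 0.0001
```

View pics/s9a.png

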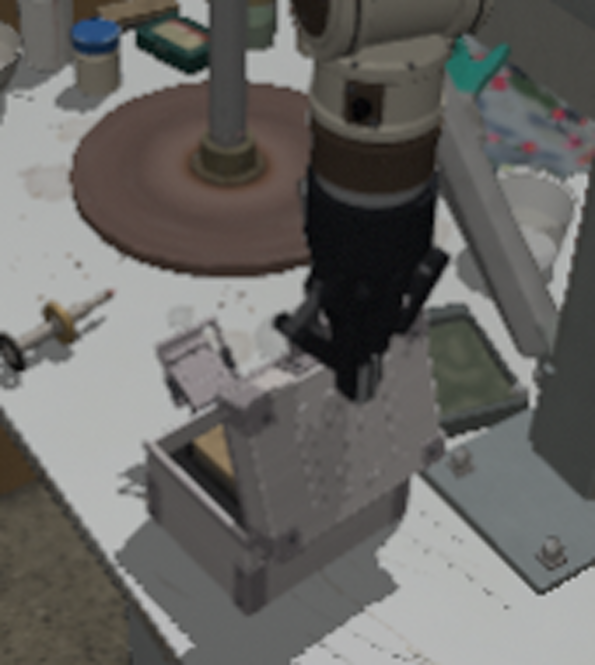

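Emit:
{"op": "arm_command", "data": {
  "moves": [0.002,0.01,0,0,0.003,0.003,1,0.003,0.009,0,0,0.003,0.003,1,0.004,0.009,0,0,0,0,1,0.005,0.008,0,0,0,0,1,0.006,0.008,0,0,0,0,1,0.006,0.007,0,0,0,0,1]
}}

```text
clock: 7.83
eef_pos: [0.4889, -0.0593, 0.3341]
tool_rot: [-0.044, 0.702, 0.046, 0.71]
ft_force: [0.5, 0.9, 2.7]
grip_width: -0.0
```

```bash
python3 - <<'E'
from h import *
st()
E
```

```text
clk 7.83 tcp_case [ 5.800e+00 -3.000e-01  3.341e+02] tip_case [  5.6   1.6 161.1] Fcase [-0.9  0.6  2.7] rv [ 0.011  0.011 -0.001] q [-0.12  0.26 -0.15  1.14  0.    1.32] w -0.0
```

Emit:
{"op": "arm_command", "data": {
  "moves": [0.007,0.007,0,0,0.005,0,1,0.008,0.006,0,0,0.005,0,1,0.008,0.005,0,0,0,0,1,0.008,0.004,0,0,0,0,1,0.007,0.003,0,0,0,0,1]
}}

```text
clock: 8.25
eef_pos: [0.4854, -0.0302, 0.2907]
tool_rot: [-0.044, 0.706, 0.047, 0.705]
ft_force: [0.9, 0.7, 1.5]
grip_width: -0.0002
```

```bash
python3 - <<'E'
from h import *
st()
E
```

```text
clk 8.25 tcp_case [-23.5  -0.4 290.7] tip_case [-24.1  -0.6 117.7] Fcase [-0.6  1.   1.5] rv [ 0.012 -0.001 -0.004] q [-0.06  0.3  -0.23  1.04  0.    1.38] w -0.0002
```

Emit:
{"op": "arm_command", "data": {
  "moves": [0.003,0,0,0,0,0,1,0.002,0,0,0,0,0,1]
}}

```text
clock: 8.42
eef_pos: [0.4851, -0.0298, 0.2902]
tool_rot: [-0.045, 0.705, 0.046, 0.706]
ft_force: [-7.2, 0.3, 22.7]
grip_width: -0.0
```

Emit:
{"op": "arm_command", "data": {
  "moves": [-0.001,0,0,0,0,0,1,0,0,0,0,0,0,1,-0.03,0,0,0,0,0,1,-0.035,0.02,0,0,0,0,1,-0.01,0.02,0,0,0,0,1,0,0,0,0,0,0,1]
}}

```text
clock: 8.92
eef_pos: [0.4775, 0.0095, 0.3632]
tool_rot: [-0.043, 0.71, 0.044, 0.702]
ft_force: [0.4, -1.1, -0.3]
grip_width: 0.0005
```

```bash
python3 - <<'E'
from h import *
st()
o=bot.get_obs(); np.save("o6.npy",np.r_[o["eef_pos"],o["tool_rot"]])
cv2.imwrite("pics/w10.png",bot.camera("wrist")[:,:,::-1])
cv2.imwrite("pics/s10.png",bot.camera("side")[:,:,::-1]); crop("pics/s10.png","pics/s10a.png",210,180,340,310,4.6)
cv2.imwrite("pics/c10.png",bot.camera("scene")[:,:,::-1]); crop("pics/c10.png","pics/c10a.png",260,150,400,270,4.6)
E
```

```text
clk 8.92 tcp_case [-63.9  -3.6 363.2] tip_case [-64.2  -5.7 190.2] Fcase [ 1.2  0.3 -0.3] rv [ 0.007 -0.012 -0.002] q [ 0.02  0.22 -0.13  1.23  0.    1.47] w 0.0005
```

View pics/w10.png

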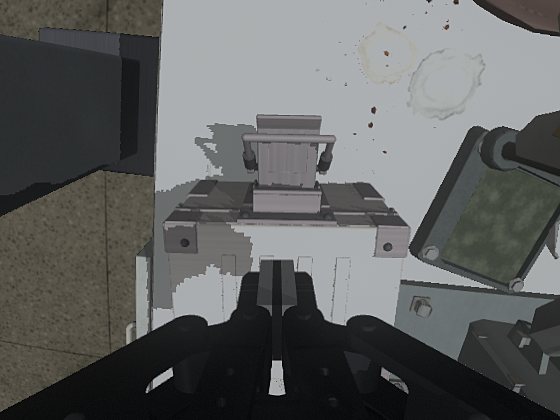

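View pics/s10a.png

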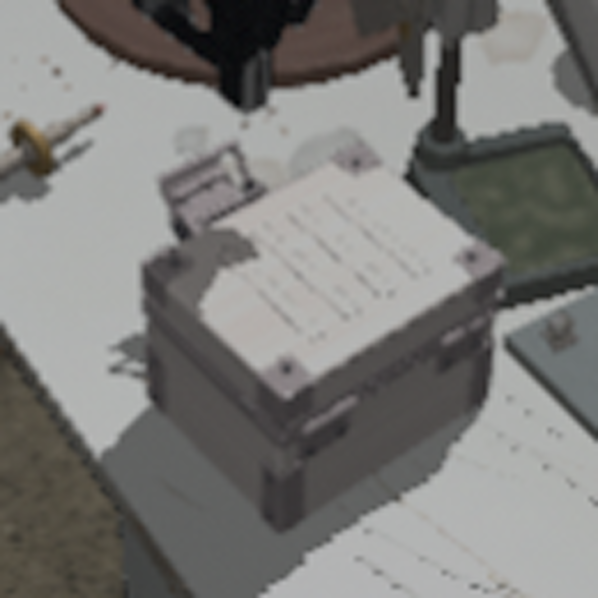

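View pics/c10a.png

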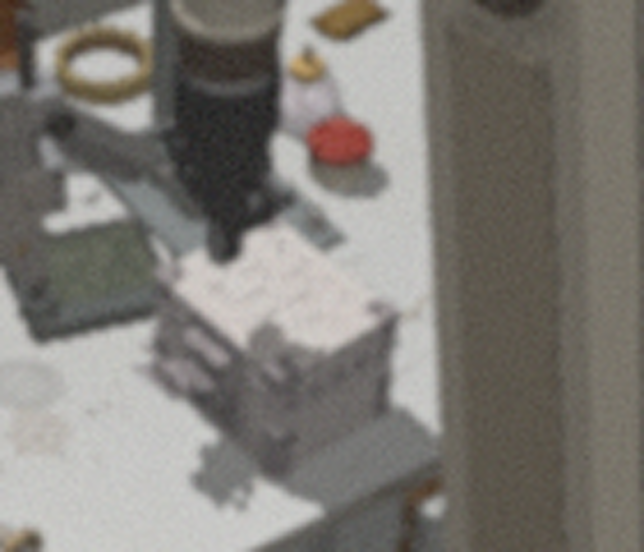

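```bash
python3 - <<'E'
from h import *
v=np.load("o6.npy"); W=wfc("wrist",{"eef_pos":v[:3],"tool_rot":v[3:]})
# lid top corners for checking registration
print(proj("wrist",c2w([(-59,-75,117),(-59,75,117),(-78,-22,104),(-78,22,104)],V),W).round(0))
for a in np.arange(1.2,2.41,.1):
    l=2.55-a
    L=[(-70-59*np.sin(a),y,70-59*np.cos(a)) for y in(-20,20)]
    px,pz=-70-16*np.sin(a),70-16*np.cos(a)
    B=[(px-45*np.sin(l),y,pz+45*np.cos(l)) for y in (-25.5,25.5)]
    print(round(a,2),proj("wrist",c2w(L+B,V),W).round(0).tolist(),np.round(B[0],0))
E
```

```text
[[165. 227.]
 [407. 229.]
 [251. 192.]
 [321. 193.]]
1.2 [[259.0, 111.0], [313.0, 112.0], [249.0, 107.0], [325.0, 108.0]] [-129.  -26.   74.]
1.3 [[259.0, 109.0], [314.0, 109.0], [248.0, 109.0], [326.0, 110.0]] [-128.  -26.   80.]
1.4 [[258.0, 107.0], [315.0, 108.0], [247.0, 111.0], [327.0, 112.0]] [-127.  -26.   86.]
1.5 [[258.0, 107.0], [316.0, 107.0], [247.0, 115.0], [328.0, 116.0]] [-125.  -26.   91.]
1.6 [[257.0, 107.0], [316.0, 108.0], [246.0, 119.0], [328.0, 120.0]] [-123.  -26.   97.]
1.7 [[257.0, 108.0], [317.0, 109.0], [245.0, 125.0], [329.0, 126.0]] [-120.  -26.  102.]
1.8 [[256.0, 110.0], [318.0, 111.0], [244.0, 131.0], [330.0, 132.0]] [-116.  -26.  107.]
1.9 [[255.0, 113.0], [319.0, 114.0], [244.0, 139.0], [331.0, 140.0]] [-112.  -26.  111.]
2.0 [[255.0, 117.0], [319.0, 118.0], [243.0, 147.0], [331.0, 148.0]] [-108.  -26.  115.]
2.1 [[254.0, 123.0], [320.0, 123.0], [243.0, 156.0], [332.0, 157.0]] [-103.  -26.  119.]
2.2 [[254.0, 129.0], [321.0, 129.0], [242.0, 166.0], [332.0, 167.0]] [-98. -26. 122.]
2.3 [[253.0, 136.0], [321.0, 137.0], [242.0, 176.0], [332.0, 177.0]] [-93. -26. 124.]
2.4 [[253.0, 144.0], [322.0, 145.0], [242.0, 186.0], [332.0, 187.0]] [-88. -26. 126.]
```

Emit:
{"op": "arm_command", "data": {
  "moves": [0,0.022,0.002,0,-0.004,0,1,0,0.022,0.002,0,-0.004,0,1,0.01,0.022,0.001,0,-0.004,0,1,0.03,0,0,0,0,0,1,0.02,0,0,0,0,0,1,0,0,0,0,0,0,1]
}}

```text
clock: 9.57
eef_pos: [0.4726, 0.0712, 0.2904]
tool_rot: [-0.041, 0.711, 0.039, 0.701]
ft_force: [-0.4, 0.5, 0.3]
grip_width: -0.0002
```

```bash
python3 - <<'E'
from h import *
st()
o=bot.get_obs(); np.save("o7.npy",np.r_[o["eef_pos"],o["tool_rot"]])
cv2.imwrite("pics/w11.png",bot.camera("wrist")[:,:,::-1])
E
```

```text
clk 9.57 tcp_case [-125.7   -1.4  290.4] tip_case [-125.4   -3.9  117.4] Fcase [-0.5 -0.3  0.3] rv [-0.003 -0.014  0.002] q [ 0.15  0.29 -0.24  1.05 -0.    1.61] w -0.0002
```

View pics/w11.png

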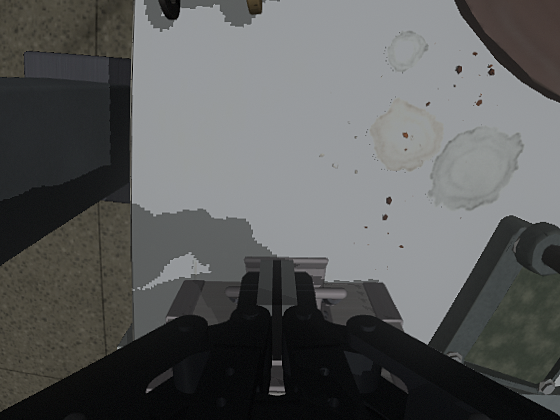

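Emit:
{"op": "arm_command", "data": {
  "moves": [0,0.007,0.002,0,-0.01,0,1,0.008,0.001,0.001,0,-0.004,0,1,0.007,0,0,0,0,0,1,0,0,0,0,0,0,1]
}}

```text
clock: 9.95
eef_pos: [0.4762, 0.0783, 0.2765]
tool_rot: [-0.039, 0.705, 0.038, 0.707]
ft_force: [-0.2, -0.1, -0.5]
grip_width: 0.0
```

```bash
python3 - <<'E'
from h import *
st()
cv2.imwrite("pics/s12.png",bot.camera("side")[:,:,::-1]); crop("pics/s12.png","pics/s12a.png",210,160,330,280,5)
E
```

```text
clk 9.95 tcp_case [-132.3    3.1  276.5] tip_case [-131.9    3.5  103.5] Fcase [ 0.1 -0.2 -0.5] rv [-0.007  0.002  0.002] q [ 0.16  0.3  -0.26  1.   -0.    1.63] w 0.0
```

View pics/s12a.png

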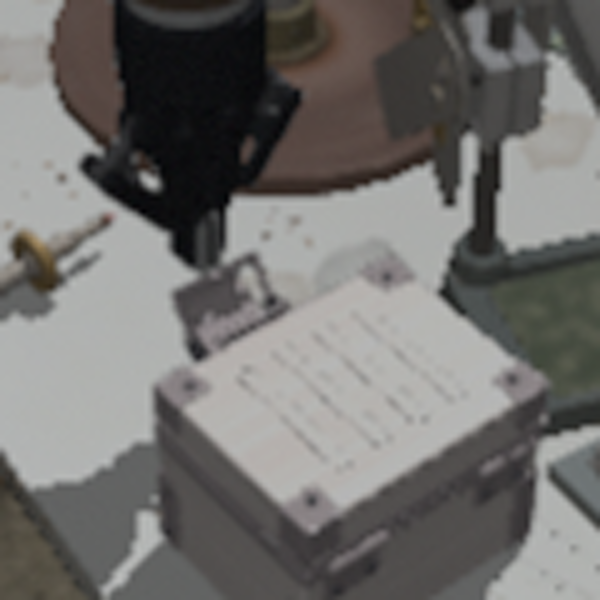

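Emit:
{"op": "arm_command", "data": {
  "moves": [0,-0.008,-0.001,0,0,0,1,0,-0.008,-0.001,0,0,0,1,-0.002,-0.008,0,0,0,0,1,-0.003,-0.008,0,0,0,0,1,-0.003,-0.006,0,0,0,0,1]
}}

```text
clock: 10.42
eef_pos: [0.4791, 0.0371, 0.2872]
tool_rot: [-0.04, 0.704, 0.038, 0.708]
ft_force: [-0.3, 0.2, 0.2]
grip_width: 0.0001
```

```bash
python3 - <<'E'
from h import *
st()
cv2.imwrite("pics/s13.png",bot.camera("side")[:,:,::-1]); crop("pics/s13.png","pics/s13a.png",210,160,330,280,5)
E
```

```text
clk 10.42 tcp_case [-91.1   1.1 287.2] tip_case [-90.7   2.1 114.2] Fcase [-0.2 -0.2  0.2] rv [-0.006  0.006  0.003] q [ 0.08  0.29 -0.25  1.02 -0.    1.54] w 0.0001
```

View pics/s13a.png

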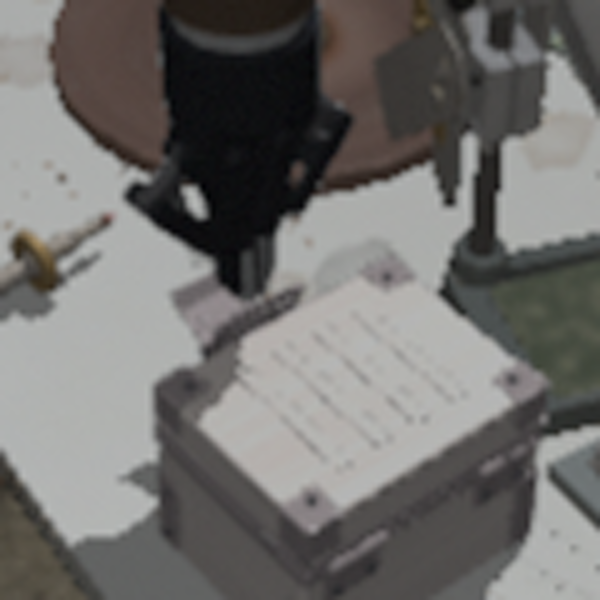

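Emit:
{"op": "arm_command", "data": {
  "moves": [0,-0.005,0,0,0,0,1,0,0,0,0,0,0,1,-0.001,0.01,0,0,0,0,1,-0.02,0.015,0,0,0,0,1,-0.04,0.005,-0.001,0,0.004,0,1,-0.03,0,-0.001,0,0,0,1,0,0,0,0,0,0,1]
}}

```text
clock: 11.05
eef_pos: [0.4729, 0.0626, 0.3805]
tool_rot: [-0.038, 0.707, 0.037, 0.705]
ft_force: [1.4, 0.0, 0.9]
grip_width: 0.0002
```

```bash
python3 - <<'E'
from h import *
st()
o=bot.get_obs(); np.save("o8.npy",np.r_[o["eef_pos"],o["tool_rot"]])
i=bot.camera("wrist")[:,:,::-1]; cv2.imwrite("pics/w14.png",i)
crop("pics/w14.png","pics/w14a.png",150,100,430,310,2.8)
cv2.imwrite("pics/s14.png",bot.camera("side")[:,:,::-1]); crop("pics/s14.png","pics/s14a.png",210,160,330,280,5)
W=wfc("wrist",o)
for lev in (1.7,1.8,1.88,1.95,2.05):
    a=lev;L=[(-70-59*np.sin(a),y,70-59*np.cos(a)) for y in(-20,20)]
    px,pz=-70-16*np.sin(a),70-16*np.cos(a); dx=-61.5-px
    B=[(-61.5,y,pz+np.sqrt(45**2-dx**2)) for y in (-25.5,25.5)]
    print(a,((proj("wrist",c2w(L+B,V),W)-[150,100])*2.8).round(0).tolist(),B[0])
E
```

```text
clk 11.05 tcp_case [-117.1   -2.1  380.5] tip_case [-116.9   -2.7  207.5] Fcase [0.2 1.4 0.9] rv [-0.011 -0.004  0.001] q [ 0.13  0.21 -0.1   1.27 -0.    1.6 ] w 0.0002
1.7 [[288.0, 222.0], [439.0, 221.0], [266.0, 507.0], [466.0, 506.0]] (-61.5, -25.5, np.float64(109.89360150085582))
1.8 [[287.0, 232.0], [441.0, 230.0], [266.0, 511.0], [466.0, 509.0]] (-61.5, -25.5, np.float64(111.64941990793963))
1.88 [[286.0, 241.0], [442.0, 239.0], [265.0, 513.0], [467.0, 512.0]] (-61.5, -25.5, np.float64(113.09646961906681))
1.95 [[285.0, 250.0], [443.0, 248.0], [265.0, 516.0], [467.0, 514.0]] (-61.5, -25.5, np.float64(114.38265958511911))
2.05 [[284.0, 265.0], [444.0, 263.0], [264.0, 520.0], [468.0, 518.0]] (-61.5, -25.5, np.float64(116.23343630812582))
```

View pics/w14a.png

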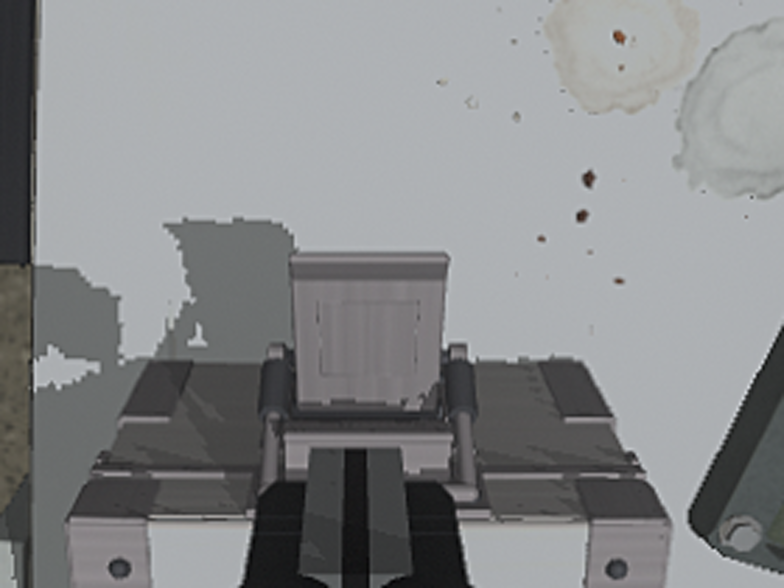

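View pics/s14a.png

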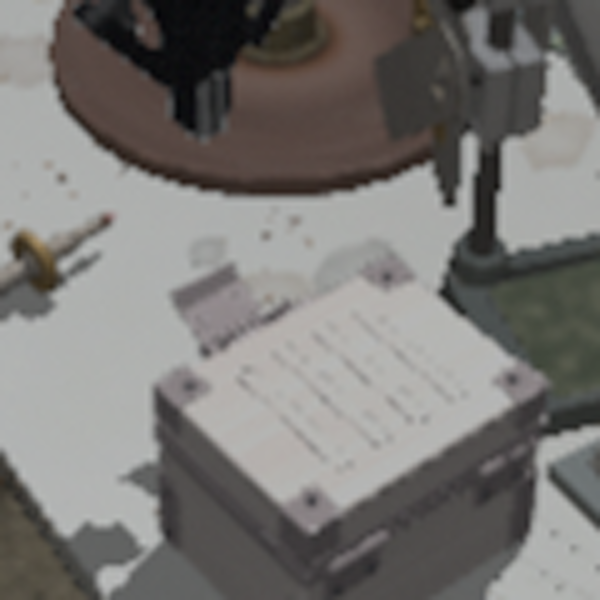

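```bash
python3 - <<'E'
from h import *
v=np.load("o8.npy"); W=wfc("wrist",{"eef_pos":v[:3],"tool_rot":v[3:]})
pr=lambda P:((proj("wrist",c2w(P,V),W)-[150,100])*2.8).round(0).tolist()
print("lid front",pr([(-59,-75,117),(-59,75,117),(-59,-75,85)]))
print("lip outer top",pr([(-78,-22,104),(-78,22,104)]),"inner",pr([(-72,-22,104)]))
for z in (101.5,108,113): print(z,[pr([(x,25.5,z)])[0] for x in (-62,-65,-68.5)])
E
```

```text
lid front [[69.0, 530.0], [664.0, 526.0], [98.0, 472.0]]
lip outer top [[280.0, 439.0], [451.0, 437.0]] inner [[280.0, 460.0]]
101.5 [[463.0, 489.0], [463.0, 478.0], [463.0, 466.0]]
108 [[465.0, 500.0], [465.0, 490.0], [466.0, 478.0]]
113 [[467.0, 510.0], [467.0, 499.0], [467.0, 487.0]]
```

Emit:
{"op": "arm_command", "data": {
  "moves": [0.001,0.019,0,0,0,-0.11,1,0.001,0.019,0,0,0,-0.11,1,0.001,0.019,0,0,0,-0.11,1,0.001,0.019,0,0,0,-0.11,1,0.001,0.019,0,0,0,-0.11,1,0.001,0.019,0,0,0,-0.11,1,0,0,0,0,0,0,1]
}}

```text
clock: 11.73
eef_pos: [0.4578, 0.1701, 0.3289]
tool_rot: [-0.276, 0.656, -0.206, 0.671]
ft_force: [-0.5, 0.9, -0.3]
grip_width: -0.0
```

```bash
cat >> h.py <<'E'
def st2(t,tgt=None,yaw=1.687):
    o=bot.get_obs(); r0=R.from_quat(o["tool_rot"]); e=o["eef_pos"]+r0.as_matrix()[:,0]*.173
    want=down(yaw)*R.from_rotvec([0,0,-t]); rv=(r0.inv()*want).as_rotvec()
    M=r0.as_matrix(); tilt=np.arcsin(w2c(M[:,0]+np.array([V[0],V[1],0]))[0]/1000)
    print("clk",round(o["clock"],2),"tip_case",w2c(e).round(1),"tilt",tilt.round(3),"F",(w2c(np.r_[V[0]+o["ft_force"][0]/1000,V[1]+o["ft_force"][1]/1000,o["ft_force"][2]/1000])).round(1),"rv",rv.round(3),"tcp",o["eef_pos"].round(3),"q",o["joint_pos"].round(2))
    if tgt is not None:
        for g in np.atleast_2d(tgt):
            d=r0.inv().apply(c2w(g,V)[0]-e)*1000; print("  to",g,"shift mm",d.round(1))
def levtip(a,t,r=42,th=4):
    # tool bottom face direction angle matches lever at a=pi/2-t
    d=th+11*abs(np.sin(a-(np.pi/2-t)))
    return np.array([-70-r*np.sin(a)-d*np.cos(a),0,70-r*np.cos(a)+d*np.sin(a)])
E
python3 - <<'E'
from h import *
t=.66
for a in np.arange(2.0,-.01,-.1): print(round(a,1),levtip(a,t).round(1))
st2(t,[levtip(2.0,t)+[0,0,15],levtip(2,t)])
cv2.imwrite("pics/w15.png",bot.camera("wrist")[:,:,::-1])
cv2.imwrite("pics/s15.png",bot.camera("side")[:,:,::-1]); crop("pics/s15.png","pics/s15a.png",170,100,330,280,3.3)
E
```

```text
2.0 [-102.5    0.   100. ]
1.9 [-105.5    0.    96.1]
1.8 [-108.1    0.    91.8]
1.7 [-110.1    0.    87.1]
1.6 [-111.7    0.    82.2]
1.5 [-112.6    0.    77.1]
1.4 [-112.9    0.    71.9]
1.3 [-112.7    0.    66.6]
1.2 [-111.7    0.    61.4]
1.1 [-110.2    0.    56.4]
1.0 [-108.     0.    51.5]
0.9 [-105.5    0.    47.1]
0.8 [-103.8    0.    44.5]
0.7 [-101.9    0.    41.9]
0.6 [-99.8   0.   39.5]
0.5 [-97.5   0.   37.2]
0.4 [-95.   0.  35.]
0.3 [-92.3   0.   32.9]
0.2 [-89.3   0.   31.1]
0.1 [-86.1   0.   29.4]
-0.0 [-82.7   0.   28. ]
clk 11.73 tip_case [-114.8   -8.1  196.2] tilt 0.696 F [-1.  -0.4 -0.3] rv [-0.003 -0.02   0.036] tcp [0.458 0.17  0.329] q [ 0.51  0.41 -0.05  1.44 -0.62  2.08]
  to [-102.46895491    0.          114.97995359] shift mm [70.1 42.6  9.3]
  to [-102.46895491    0.           99.97995359] shift mm [81.6 52.3  9.6]
```

View pics/w15.png

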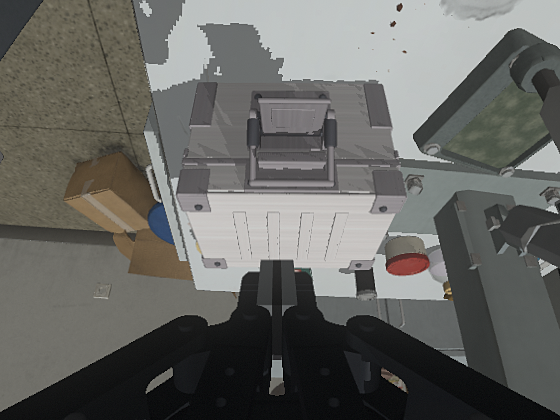

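View pics/s15a.png

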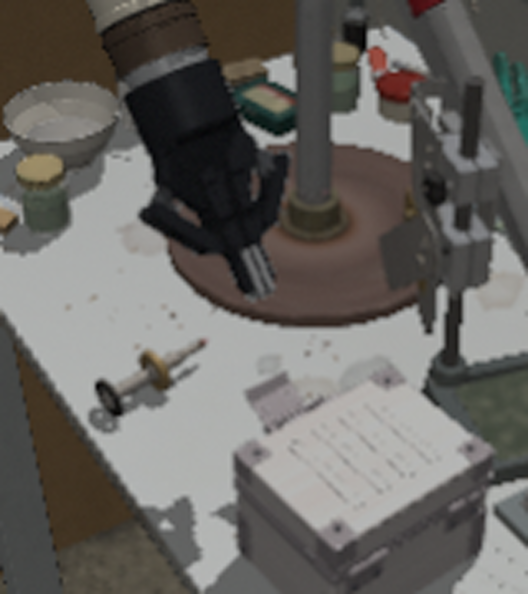

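Emit:
{"op": "arm_command", "data": {
  "moves": [0.02,0.014,0.003,0,-0.007,0.01,1,0.02,0.014,0.002,0,-0.007,0.01,1,0.018,0.012,0.002,0,-0.006,0.01,1,0.01,0.006,0.001,0,0,0.005,1,0,0,0,0,0,0,1]
}}

```text
clock: 12.25
eef_pos: [0.4687, 0.158, 0.2503]
tool_rot: [-0.256, 0.653, -0.189, 0.687]
ft_force: [-0.1, 0.4, -0.6]
grip_width: 0.0001
```

```bash
python3 - <<'E'
from h import *
t=.66
st2(t,[levtip(a,t) for a in (2,1.8,1.6,1.4)])
cv2.imwrite("pics/w16.png",bot.camera("wrist")[:,:,::-1])
cv2.imwrite("pics/s16.png",bot.camera("side")[:,:,::-1]); crop("pics/s16.png","pics/s16a.png",190,140,320,270,4.5)
E
```

```text
clk 12.25 tip_case [-108.8    5.9  111.8] tilt 0.642 F [-0.5 -0.  -0.6] rv [-0.018  0.006 -0.018] tcp [0.469 0.158 0.25 ] q [ 0.47  0.47 -0.17  1.18 -0.6   2.02]
  to [-102.46895491    0.           99.97995359] shift mm [13.2  1.9 -6. ]
  to [-108.05196977    0.           91.75675094] shift mm [16.4 11.3 -6.2]
  to [-111.66103817    0.           82.21684262] shift mm [21.9 19.9 -6.4]
  to [-112.94734361    0.           71.89712058] shift mm [29.4 27.1 -6.6]
```

View pics/w16.png

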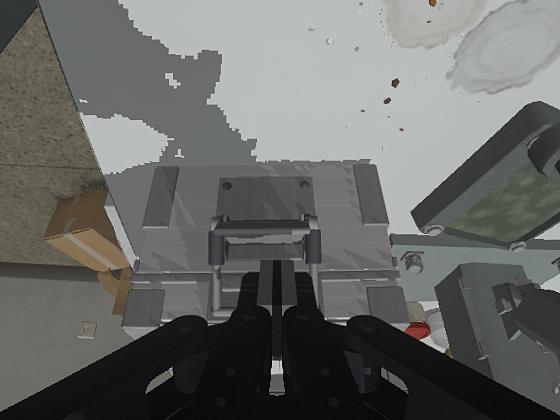

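View pics/s16a.png

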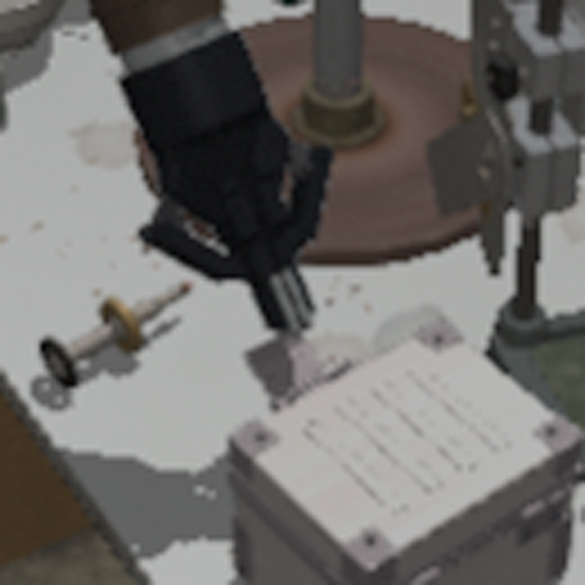

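Emit:
{"op": "arm_command", "data": {
  "moves": [0.009,0.006,-0.003,-0.01,0.003,-0.005,1,0.008,0.006,-0.003,-0.008,0.003,-0.005,1,0.006,0.008,0,0,0,0,1,0.007,0.007,0,0,0,0,1]
}}

```text
clock: 12.68
eef_pos: [0.4649, 0.1608, 0.2152]
tool_rot: [-0.262, 0.652, -0.188, 0.686]
ft_force: [0.2, 0.4, -0.1]
grip_width: -0.0005
```

```bash
python3 - <<'E'
from h import *
t=.66
st2(t,[levtip(a,t) for a in (1.4,1.2,1,.8,.6,.4,.2)])
cv2.imwrite("pics/w17.png",bot.camera("wrist")[:,:,::-1])
cv2.imwrite("pics/s17.png",bot.camera("side")[:,:,::-1]); crop("pics/s17.png","pics/s17a.png",190,140,320,270,4.5)
E
```

```text
clk 12.68 tip_case [-111.     3.    77.4] tilt 0.649 F [-0.3  0.3 -0.1] rv [-0.008  0.009 -0.011] tcp [0.465 0.161 0.215] q [ 0.48  0.51 -0.22  1.1  -0.6   2.02]
  to [-112.94734361    0.           71.89712058] shift mm [ 3.2  4.8 -3. ]
  to [-111.73181777    0.           61.43301151] shift mm [12.3 10.2 -3.2]
  to [-108.0324542     0.           51.49777782] shift mm [22.4 13.2 -3.3]
  to [-103.76316444    0.           44.48023953] shift mm [30.6 14.1 -3.4]
  to [-99.79274379   0.          39.49392344] shift mm [37.  13.9 -3.4]
  to [-94.99290542   0.          34.96724493] shift mm [43.5 12.8 -3.5]
  to [-89.29813193   0.          31.05769352] shift mm [50.  10.7 -3.5]
```

View pics/w17.png

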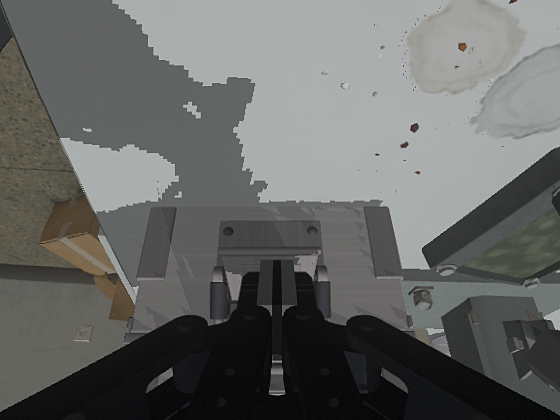

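View pics/s17a.png

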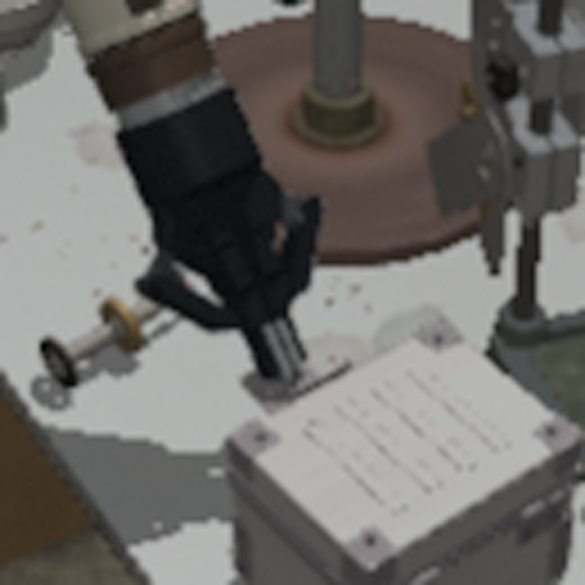

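Emit:
{"op": "arm_command", "data": {
  "moves": [0.006,0.005,-0.001,-0.004,0.004,-0.005,1,0.006,0.005,-0.001,-0.004,0.004,-0.005,1,0.006,0.002,-0.001,0,0,0,1,0.006,0.001,0,0,0,0,1]
}}

```text
clock: 13.12
eef_pos: [0.4631, 0.1572, 0.186]
tool_rot: [-0.27, 0.653, -0.189, 0.682]
ft_force: [-0.6, -0.3, 4.5]
grip_width: 0.0005
```

```bash
python3 - <<'E'
from h import *
t=.66
st2(t,[levtip(a,t) for a in (1,.8,.6,.4,.2,0.1,0)])
cv2.imwrite("pics/s18.png",bot.camera("side")[:,:,::-1]); crop("pics/s18.png","pics/s18a.png",190,140,320,270,4.5)
cv2.imwrite("pics/c18.png",bot.camera("scene")[:,:,::-1]); crop("pics/c18.png","pics/c18a.png",230,170,360,290,4.6)
E
```

```text
clk 13.12 tip_case [-105.8   -0.3   49.6] tilt 0.663 F [ 0.2 -0.6  4.5] rv [0.003 0.003 0.003] tcp [0.463 0.157 0.186] q [ 0.48  0.55 -0.24  1.04 -0.61  2.02]
  to [-108.0324542     0.           51.49777782] shift mm [-2.9  0.6  0.3]
  to [-103.76316444    0.           44.48023953] shift mm [5.3 1.6 0.3]
  to [-99.79274379   0.          39.49392344] shift mm [11.6  1.5  0.2]
  to [-94.99290542   0.          34.96724493] shift mm [18.2  0.5  0.2]
  to [-89.29813193   0.          31.05769352] shift mm [24.7 -1.6  0.2]
  to [-86.10638351   0.          29.40515013] shift mm [28.  -3.1  0.2]
  to [-82.68991455   0.          28.        ] shift mm [31.2 -4.9  0.1]
```

View pics/s18a.png

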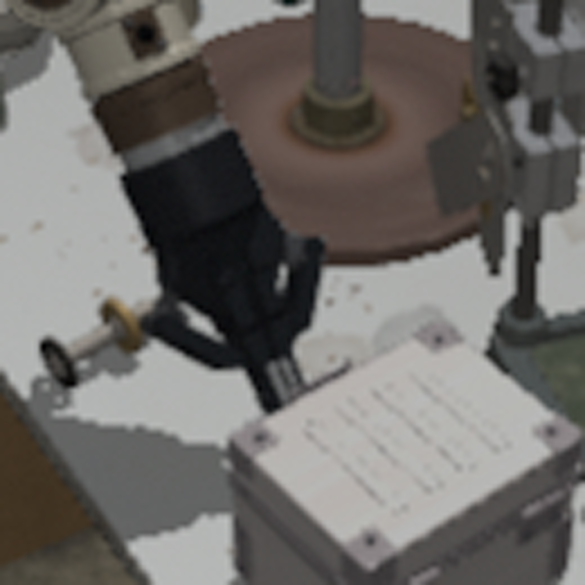

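View pics/c18a.png

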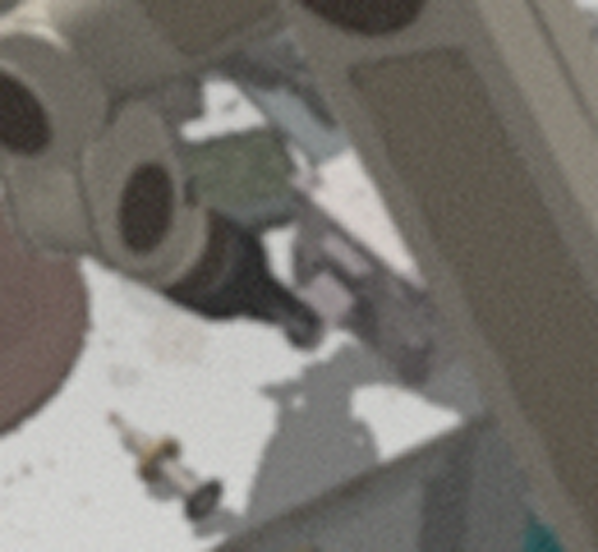

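Emit:
{"op": "arm_command", "data": {
  "moves": [0.006,0.001,0,0,0,0,1,0.006,0.0005,0,0,0,0,1,0.006,-0.0005,0,0,0,0,1,0.006,-0.002,0,0,0,0,1]
}}

```text
clock: 13.55
eef_pos: [0.465, 0.1411, 0.1668]
tool_rot: [-0.269, 0.654, -0.189, 0.682]
ft_force: [-0.3, 0.1, -0.3]
grip_width: -0.0002
```

```bash
python3 - <<'E'
from h import *
t=.66
st2(t,[levtip(a,t) for a in (.4,.2,0.1,0)])
cv2.imwrite("pics/w19.png",bot.camera("wrist")[:,:,::-1])
E
```

```text
clk 13.55 tip_case [-89.9  -0.3  30.2] tilt 0.66 F [-0.1 -0.3 -0.3] rv [0.003 0.003 0.   ] tcp [0.465 0.141 0.167] q [ 0.45  0.57 -0.28  0.97 -0.62  1.98]
  to [-94.99290542   0.          34.96724493] shift mm [-6.9  1.1  0.3]
  to [-89.29813193   0.          31.05769352] shift mm [-0.3 -1.   0.3]
  to [-86.10638351   0.          29.40515013] shift mm [ 3.  -2.5  0.2]
  to [-82.68991455   0.          28.        ] shift mm [ 6.2 -4.4  0.2]
```

View pics/w19.png

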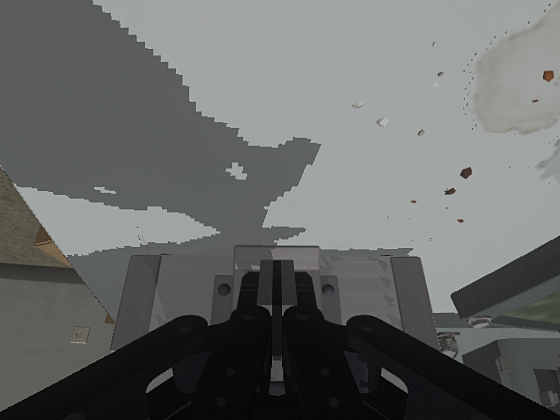

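Emit:
{"op": "arm_command", "data": {
  "moves": [0.003,-0.002,0,0,0,0,1,0.002,-0.002,0,0,0,0,1]
}}

```text
clock: 13.77
eef_pos: [0.4651, 0.1331, 0.1638]
tool_rot: [-0.269, 0.655, -0.189, 0.681]
ft_force: [-3.0, 13.5, 8.1]
grip_width: -0.0
```

Firm contact. Back off and look.

Emit:
{"op": "arm_command", "data": {
  "moves": [-0.01,0.006,0,0,0,0,1,-0.03,0.01,0,0,0,0,1,-0.04,0,0,0,0,0,1,-0.04,-0.005,0,0,0,0,1,-0.03,-0.01,0,0,0,0.05,1,-0.01,-0.02,0,0,0,0.05,1,0,0,0,0,0,0,1]
}}

```text
clock: 14.35
eef_pos: [0.4551, 0.2157, 0.3046]
tool_rot: [-0.234, 0.671, -0.154, 0.686]
ft_force: [-0.4, -0.4, 0.5]
grip_width: 0.0002
```

```bash
python3 - <<'E'
from h import *
st2(.66)
o=bot.get_obs();W=wfc("wrist",o)
cv2.imwrite("pics/w20.png",bot.camera("wrist")[:,:,::-1])
cv2.imwrite("pics/s20.png",bot.camera("side")[:,:,::-1]); crop("pics/s20.png","pics/s20a.png",200,150,340,300,4)
cv2.imwrite("pics/c20.png",bot.camera("scene")[:,:,::-1]); crop("pics/c20.png","pics/c20a.png",230,170,360,290,4.6)
pr=lambda P:proj("wrist",c2w(P,V),W).round(0).tolist()
print("lidcorners",pr([(-59,-75,117),(-59,75,117)]),"seat bar",pr([(-68.5,-25.5,101.5),(-68.5,25.5,101.5)]),"lever end",[pr([(-73-59*np.sin(a),-20,70-59*np.cos(a)),(-73-59*np.sin(a),20,70-59*np.cos(a))]) for a in (0,.1,.3,.6)])
E
```

```text
clk 14.35 tip_case [-179.8   -3.7  157.7] tilt 0.557 F [ 0.3 -0.4  0.5] rv [ 0.004 -0.009 -0.103] tcp [0.455 0.216 0.305] q [ 0.56  0.44 -0.05  1.36 -0.49  2.09]
lidcorners [[181.0, 310.0], [382.0, 312.0]] seat bar [[247.0, 286.0], [316.0, 287.0]] lever end [[[259.0, 193.0], [304.0, 193.0]], [[259.0, 189.0], [305.0, 189.0]], [[258.0, 181.0], [305.0, 182.0]], [[257.0, 174.0], [307.0, 175.0]]]
```

View pics/w20.png

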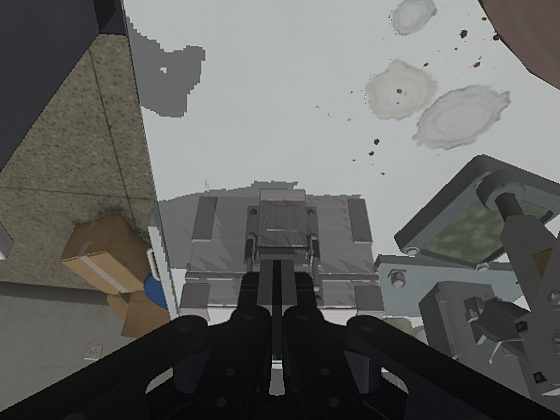

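View pics/s20a.png

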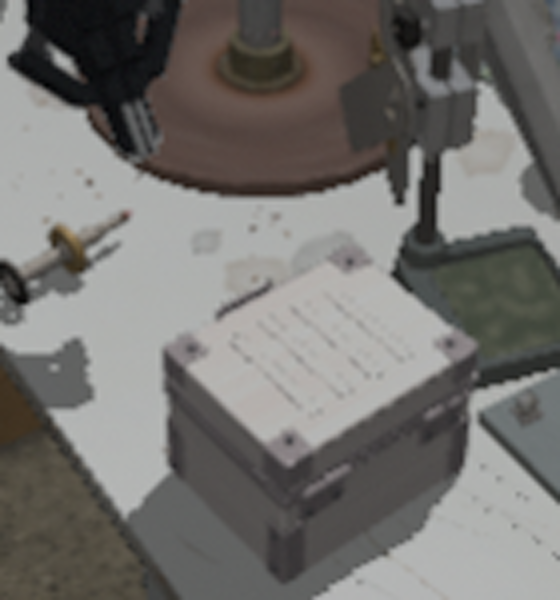

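View pics/c20a.png

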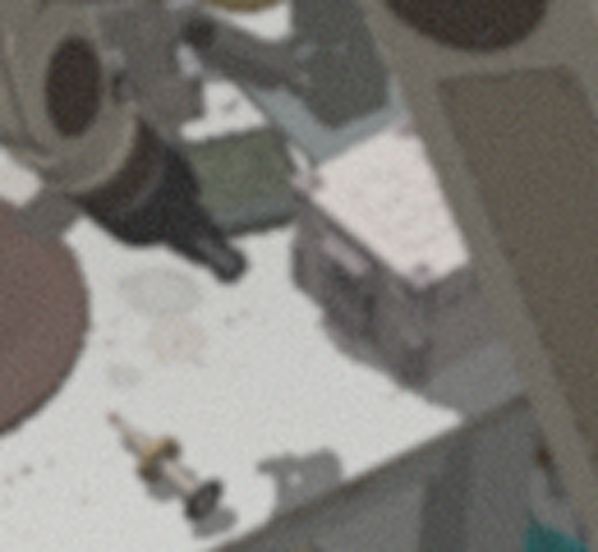

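Emit:
{"op": "arm_command", "data": {
  "moves": [-0.003,-0.025,0,0,0,-0.06,1,-0.002,-0.025,0,0,0,-0.06,1,-0.002,-0.02,0,0,0,0,1,0,0,0,0,0,0,1]
}}

```text
clock: 14.83
eef_pos: [0.459, 0.1601, 0.3393]
tool_rot: [-0.283, 0.661, -0.199, 0.666]
ft_force: [-0.2, -0.5, 0.4]
grip_width: 0.0004
```

```bash
python3 - <<'E'
from h import *
st2(.66)
o=bot.get_obs();W=wfc("wrist",o)
cv2.imwrite("pics/w21.png",bot.camera("wrist")[:,:,::-1]); crop("pics/w21.png","pics/w21a.png",160,60,420,280,3)
pr=lambda P:((proj("wrist",c2w(P,V),W)-[160,60])*3).round(0).tolist()
print("lidcorners",pr([(-59,-75,117),(-59,75,117)]),"lip",pr([(-78,-22,104),(-78,22,104)]),"seat bar",pr([(-68.5,-25.5,101.5),(-68.5,25.5,101.5)]),"lever end",[pr([(-73-59*np.sin(a),-20,70-59*np.cos(a)),(-73-59*np.sin(a),20,70-59*np.cos(a))]) for a in (0,.1,.3)])
E
```

```text
clk 14.83 tip_case [-104.9   -9.4  206.5] tilt 0.695 F [ 0.5 -0.2  0.4] rv [ 0.02  -0.028  0.035] tcp [0.459 0.16  0.339] q [ 0.49  0.4  -0.05  1.45 -0.62  2.04]
lidcorners [[63.0, 338.0], [747.0, 357.0]] lip [[303.0, 240.0], [513.0, 246.0]] seat bar [[289.0, 261.0], [523.0, 267.0]] lever end [[[332.0, -10.0], [485.0, -6.0]], [[332.0, -28.0], [488.0, -25.0]], [[331.0, -63.0], [492.0, -59.0]]]
```

View pics/w21a.png

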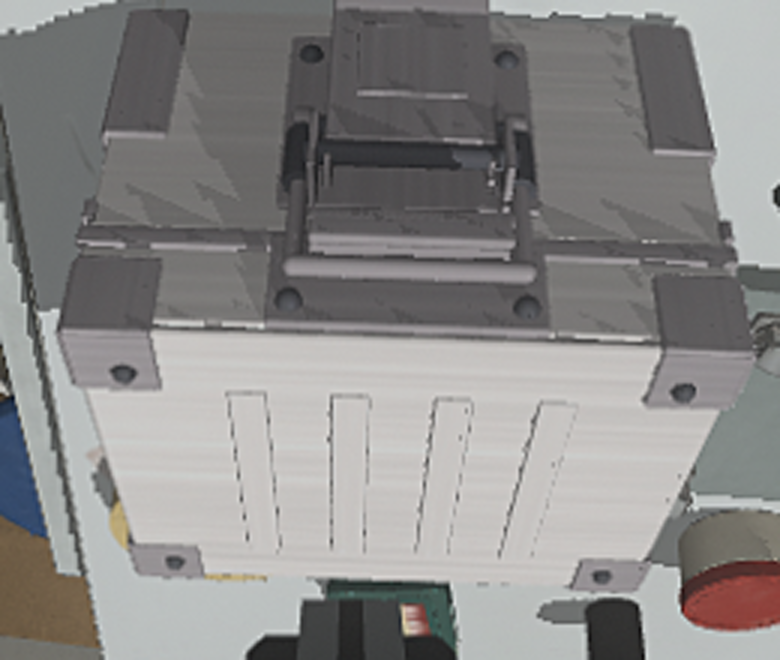

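The bar shows at row 266, right where the seat projects (261–267), behind the lip. The lever lies flat and the lid is shut.

```bash
python3 - <<'E'
from workcell import bot
print(bot.get_obs()["ft_force"],bot.job_done())
E
```

```text
the job is handed in; nothing more can be done
[-0.39518921  0.14148006 -0.40854515] None
```

I laid the dressing stone in the rectangular bay and swung the lid shut. I then flipped the loop over the keeper, pushed the lever home, and handed the job in at about 14.9 s.

What the last checks showed:
- **Stone:** the wrist picture taken just after release showed it flat and centred in the bay. I could not see it again once the lid was shut.
- **Lid:** it stopped firmly under about 23 N, with the fingertips at the 117 mm shut height. The later pictures show it closed.
- **Loop:** the bar sits behind the lip, within a few pixels of where the keeper seat should appear.
- **Lever:** the spring resisted with about 4.5 N and then dropped to zero. A light last push met firm contact, about 16 N. In the pictures the lever end lies between where I would expect it at 0 and 0.1 rad, so I took it as home rather than measuring it under 0.08 rad.
- **Bystanders:** nothing touched them as far as the forces and pictures showed, but I did not measure their final positions.
- **Arm:** clear of everything, with the force reading near zero at hand-in.

No check failed. The two early fits of the case position disagreed by about 4 mm, and I used the wrist camera's bay measurement to place the stone.

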